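Sort the pressing blocks by weight and start the brim press

TASK

Lift each wooden pressing block to feel whether it is iron-cored (heavy) or plain (light). Set every heavy one down gently on the narrow raised rail of the press, flat, centred and square across it, and put every light one back on the sloping shelf, lying flat and square with its end right against the lip. Only when all are in place, push the start lever fully over, away from the robot, and leave the other things on the bench where they are.

Things in the scene. Friction and masses are not known exactly. Their poses are not given: they have to be found in the camera images.
- block_1: one of up to six look-alike wooden pressing blocks (4 to 6 are out): slab 90 x 66 x 40 mm (x, y, z) with a grip bar lengthwise (x) along the middle of its top, 66 x 24 x 36 mm high, 76 mm in all. Origin: centre of the flat underside, z up through the bar. Heavy ones (iron core) weigh 470 to 570 g, light ones (plain) 180 to 220 g: told apart only by lifting; at least one of each is out
- block_2: one of up to six look-alike wooden pressing blocks (4 to 6 are out): slab 90 x 66 x 40 mm (x, y, z) with a grip bar lengthwise (x) along the middle of its top, 66 x 24 x 36 mm high, 76 mm in all. Origin: centre of the flat underside, z up through the bar. Heavy ones (iron core) weigh 470 to 570 g, light ones (plain) 180 to 220 g: told apart only by lifting; at least one of each is out
- block_3: one of up to six look-alike wooden pressing blocks (4 to 6 are out): slab 90 x 66 x 40 mm (x, y, z) with a grip bar lengthwise (x) along the middle of its top, 66 x 24 x 36 mm high, 76 mm in all. Origin: centre of the flat underside, z up through the bar. Heavy ones (iron core) weigh 470 to 570 g, light ones (plain) 180 to 220 g: told apart only by lifting; at least one of each is out
- block_4: one of up to six look-alike wooden pressing blocks (4 to 6 are out): slab 90 x 66 x 40 mm (x, y, z) with a grip bar lengthwise (x) along the middle of its top, 66 x 24 x 36 mm high, 76 mm in all. Origin: centre of the flat underside, z up through the bar. Heavy ones (iron core) weigh 470 to 570 g, light ones (plain) 180 to 220 g: told apart only by lifting; at least one of each is out
- block_5: one of up to six look-alike wooden pressing blocks (4 to 6 are out): slab 90 x 66 x 40 mm (x, y, z) with a grip bar lengthwise (x) along the middle of its top, 66 x 24 x 36 mm high, 76 mm in all. Origin: centre of the flat underside, z up through the bar. Heavy ones (iron core) weigh 470 to 570 g, light ones (plain) 180 to 220 g: told apart only by lifting; at least one of each is out
- block_6: one of up to six look-alike wooden pressing blocks (4 to 6 are out): slab 90 x 66 x 40 mm (x, y, z) with a grip bar lengthwise (x) along the middle of its top, 66 x 24 x 36 mm high, 76 mm in all. Origin: centre of the flat underside, z up through the bar. Heavy ones (iron core) weigh 470 to 570 g, light ones (plain) 180 to 220 g: told apart only by lifting; at least one of each is out
- press_rail: narrow steel loading rail of the brim press, fixed on two posts over a grey 100 x 310 mm base plate: 36 mm wide (x), 290 mm long (y), 90 mm above the bench. Origin: centre of its flat top; y along the rail, z up
- shelf_board: fixed plywood shelf, 170 mm (x) by 310 mm (y), sloping 15 degrees down towards the robot. Origin: centre of its top face, 85 mm up; x points up the slope, y across, z out of it. A dark lip along the low edge is 14 mm high, inner face at x = -75 mm: a block against it has its origin at x = -30 mm. Side rims 14 mm high, inner faces at y = +-145 mm. Blocks do not slide on it
- press_lever (a joint): start lever of the brim press, a black lever on a small grey box between rail and shelf, about 1 rad of swing: 0 = leaning towards the robot (off; it starts at 0 to 0.2), 1.0 = leaning away from the robot (on). Stays where it is left; needs a light push of a few newtons
- press_lever_tip (a point): centre of the tip of the start lever, a ball 26 mm across, on a 10 mm rod, 80 mm from the hinge, which runs roughly along y (within 0.1 rad) 22 mm above the bench; the lever stands upright at joint value 0.5, the tip then 102 mm up. The box is 70 x 50 x 25 mm
- spool_1: blue thread spool, 36 mm across, 50 mm high, bystander; origin under its centre
- spool_2: dark wooden spool, 36 mm across, 50 mm high, bystander; origin under its centre
- pin_tin: flat round metal pin tin, 52 mm across, 22 mm high, in front of the lever, bystander; origin under its centre
- stand_block: turned wooden hat-block stand with a spigot, 144 mm across, 118 mm high, on the left, bystander; origin under its centre
- glue_jar: jar with white lid, 60 mm across, 75 mm high, beyond the lever, bystander; origin under its centre
There are look-alikes about, which are no part of the job. Leave any blue or pink look-alike of the block_2 alone.

How it is judged:
By the outcome, as a careful person would: the job done as asked, in the order asked, and still so for the second after the job is handed in, with the robot touching nothing.
Of block_1, block_2, block_3, block_4, block_5, block_6 only 4 to 6 are there at a start; the rules pass over those that are not, and their reading is None.
At some moment in a run one of block_1, block_4 may be knocked a few centimetres aside while the robot is not near it.
It also fails if it takes over 210 s, if anything falls off the work surface, if the arm or the gripper's body presses on something with over 40 N, if the wrist force passes 120 N, or if a joint passes its speed limit or range.

ROBOT

A 7-joint arm with a two-finger parallel gripper is mounted at the origin on the work surface. World frame = base frame: x ahead of the robot, y to its left, z up, the work surface at z = 0. Lengths are in m, angles in rad, forces in N, time in s.
With the tool pointing down it reaches from about 0.4 to 0.875 m from the base axis. Payload 6.5 kg.
Tool frame: the origin (TCP) lies at the very end of the fingers, on their centre line; the grasp point (between the pads) lies 19 mm behind it; z points along the fingers, y is the line along which they close (so a half turn about z gives the same grasp; the last joint's range is limited). The gripper opens to 85 mm and grips with 20 to 120 N. Pads are 22 mm wide; open, the fingers measure 114 mm over their backs; the gripper's body (76 mm by 85 mm) begins 54 mm behind the grasp point. The pads swing forward as they close: fully open they stand 13 mm farther back than shut.
Start: joints at [-1.323, 0.536, -0.004, 1.538, 0.003, 1.067, -0.071], TCP at [0.201, 0.618, 0.231] pointing down, gripper open.
Joint ranges: [-2.7, 2.7], [-0.37, 2.16], [-1.27, 1.26], [0.24, 2.4], [-1.31, 4.45], [0.19, 1.91], [-2.76, 2.76]. Speed limits (rad/s): [2.39, 2.39, 3.14, 3.14, 3.14, 3.14, 3.14].

INTERFACE

Orientations are given as a rotation vector (axis times angle).
In Python, from station import ctrl, cams gives the robot as it stands.
- The arm moves only by the tool arm_command, never from a script. Its argument "deltas" is one flat list of numbers, 7 for each row, row after row: the finger opening in m, from 0 to 0.0854, then the shift along the tool's x, y, z in m, then the turn, a rotation vector about the tool's x, y, z in rad. In form: [grip, x, y, z, ax, ay, az, grip, x, y, z, ax, ay, az, ...]. A call has exactly 10 rows; each row shifts and turns the commanded pose from where the row before left it, along the tool's axes as they then stand; what a row does not reach is not made up. A row lasts 1/12 s, in which the tool goes at most 41.7 mm and 7.16 degrees, less where a joint would pass 70% of its speed; a pose out of reach is approached as far as the arm can. A call is refused whole if a number of a shift passes 0.0417 or a number of a turn 0.125, either way. A call with a gripper value outside its range is refused whole. The fingers move at their own pace and stop on an object; the grip force is fixed at half the most. Time passes only in rows, so rows that do not move let the fingers close, or fill a call up. It gives the time, the measured TCP pose, the force, the opening and the grip force at its end, in the units of the state.
- ctrl.observe(): the state, without advancing time (a new reading comes with each control period).
- cams.read_camera(name): name is "scene" or "top" or "wrist"; returns a dict with "img" (384x512x3 uint8, blue, green, red), "intrinsics" (3x3 intrinsics, pixels), "R" (3x3) and "t" (3): a world point X has camera coordinates R X + t. Camera axes: x right, y down, z forward; pixel columns grow to the right and rows downward; lengths in m; the calibration is good to about 2 mm. A picture is of the moment at which its call begins. There is no depth.
- ctrl.job_done(): hands the job in; it is judged then, once.
The state is a dict: "clock": time; "q": joint angles; "qd": joint speeds; "effort": joint torques, N m; "tool_pos": TCP position; "tcp_rot": TCP orientation; "force": force on the tool from outside, world axes, zero at the start; "ft_torque": the same for the moment, N m; "grip_width": finger opening in m; "gripper_force": force on a finger pad.
Only numpy, scipy, OpenCV 4.12 (cv2) and the standard library are available. Lean on these libraries where they do the work, as an engineer would, in place of code of your own. Each camera call takes 0.05 s, during which the arm holds its last target. There are 200 camera calls.

## Working session

There is one attempt and no reset: what is moved stays moved. The work goes in short steps, Python scripts to look and compute and a tool call to move; the robot and the scene stay as the last step left them, time stands still between calls to the robot, and variables do not carry over. Pictures are saved under pics/ and viewed, at most 14 in all, crops included, and the job is handed in when it is done.

Besides the shell and the picture viewer there is one more tool, called after "Emit:" by a JSON object that holds its "fn" and its "kwargs". arm_command: Moves the arm, as the interface text tells. Its arguments: {"type":"object","properties":{"deltas":{"type":"array"}},"required":["deltas"]}

```bash
mkdir -p pics; ls; python3 - <<'E'
from station import ctrl, cams
import cv2,numpy as np
s=ctrl.observe()
for k,v in s.items(): print(k,np.round(v,3))
for n in("scene","top"):
    c=cams.read_camera(n); cv2.imwrite(f"pics/{n}0.png",c["img"]); print(n,c["intrinsics"].round(1).tolist(),c["R"].round(3).tolist(),c["t"].round(3).tolist())
E
```

```text
pics
clock 0.0
q [-1.323  0.537 -0.004  1.539  0.003  1.067 -0.071]
qd [ 0.001 -0.     0.003 -0.002 -0.001  0.    -0.001]
effort [-1.0000e-03 -5.8339e+01  1.0490e+00 -2.5910e+01  1.2000e-02  9.0000e-03
  0.0000e+00]
tool_pos [0.2   0.618 0.23 ]
tcp_rot [-4.910e-01 -3.103e+00  3.000e-03]
force [-0.357  0.442  0.99 ]
ft_torque [ 0.036  0.019 -0.027]
gripper_force 0.0
grip_width 0.085
scene [[451.2, 0.0, 245.5], [0.0, 451.2, 192.7], [0.0, 0.0, 1.0]] [[-0.81, 0.587, 0.011], [0.443, 0.623, -0.645], [-0.386, -0.517, -0.764]] [0.379, -0.193, 1.674]
top [[419.7, 0.0, 256.5], [0.0, 419.7, 190.9], [0.0, 0.0, 1.0]] [[-0.029, -1.0, 0.007], [-0.988, 0.028, -0.151], [0.151, -0.011, -0.989]] [0.058, 0.518, 1.583]
```

View pics/scene0.png

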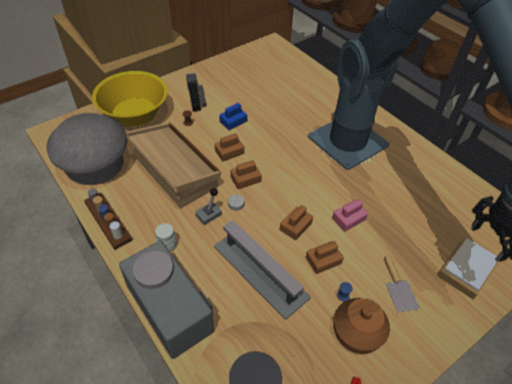

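View pics/top0.png

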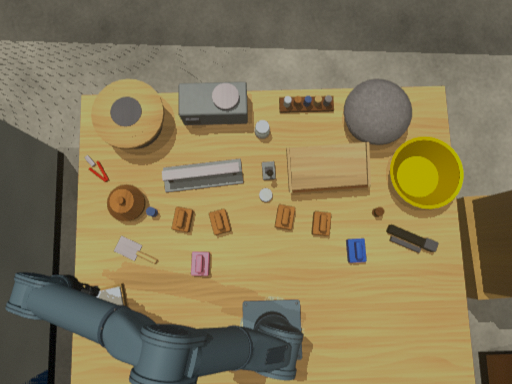

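The scene shows four brown blocks, at top-view pixels (183,219), (220,222), (285,218) and (321,224). The pink and blue look-alikes are at (201,264) and (357,250). The rail is at (203,176), the lever at (268,172) and the shelf at (327,167).

```bash
cat > h.py <<'E'
from station import ctrl, cams
import cv2,numpy as np
from scipy.spatial.transform import Rotation as Ro
def ray(c,uv,z):
    uv=np.atleast_2d(np.asarray(uv,float)); d=np.c_[uv,np.ones(len(uv))]@np.linalg.inv(c["intrinsics"]).T@c["R"]
    o=-c["R"].T@c["t"]; s=(z-o[2])/d[:,2]; return o+d*s[:,None]
def tri(cs,uvs):
    A=[];b=[]
    for c,uv in zip(cs,uvs):
        d=c["R"].T@np.linalg.inv(c["intrinsics"])@[uv[0],uv[1],1]; d/=np.linalg.norm(d); P=np.eye(3)-np.outer(d,d); A.append(P);b.append(P@(-c["R"].T@c["t"]))
    return np.linalg.solve(sum(A),sum(b))
def proj(c,X):
    p=(np.atleast_2d(X)@c["R"].T+c["t"])@c["intrinsics"].T; return p[:,:2]/p[:,2:]
def st():
    s=ctrl.observe(); R=Ro.from_rotvec(s["tcp_rot"]); print("t",round(s["clock"],2),"tcp",np.round(s["tool_pos"],4),"x",R.as_matrix()[:,0].round(3),"z",R.as_matrix()[:,2].round(3),"F",np.round(s["force"],2),"w",np.round(s["grip_width"],4),"q",np.round(s["q"],2)); return s,R
def plan(pos,yaw,tilt=None):
    """shift/turn to the pose tool-down, tool x axis at world yaw (mod pi)"""
    s=ctrl.observe(); R=Ro.from_rotvec(s["tcp_rot"])
    best=None
    for k in(0,np.pi):
        y=yaw+k; x=np.array([np.cos(y),np.sin(y),0]); z=np.array([0,0,-1.])
        T=Ro.from_matrix(np.c_[x,np.cross(z,x),z])
        if tilt is not None: T=Ro.from_rotvec(tilt)*T
        r=(R.inv()*T).as_rotvec()
        if best is None or np.linalg.norm(r)<np.linalg.norm(best): best=r
    print("shift",(R.inv().apply(np.asarray(pos)-s["tool_pos"])).round(4),"turn",best.round(4))
E
python3 - <<'E'
from h import *
c=cams.read_camera("top"); im=c["img"]
cv2.imwrite("pics/crop1.png",cv2.resize(im[140:290,150:390],None,fx=3.33,fy=3.33,interpolation=cv2.INTER_CUBIC))
h=cv2.cvtColor(im,cv2.COLOR_BGR2HSV)
for uv in[(183,219),(220,222),(285,218),(321,224),(300,240),(200,240)]: print(uv,h[uv[1]-3:uv[1]+4:3,uv[0]-6:uv[0]+7:3].reshape(-1,3)[::2].tolist())
m=cv2.inRange(h,(3,130,40),(14,255,230))
n,l,s,ce=cv2.connectedComponentsWithStats(m)
for i in range(1,n):
    if s[i,4]>60:
        pts=np.argwhere(l==i)[:,::-1]; X=ray(c,pts,.04); r=cv2.minAreaRect(X[:,:2].astype(np.float32)*1000)
        print(ce[i].round(1),s[i,4],np.round(r[0]),np.round(r[1]),round(r[2]))
E
```

```text
(183, 219) [[15, 168, 143], [15, 168, 123], [16, 169, 175], [15, 167, 166], [15, 163, 122], [15, 167, 166], [17, 162, 71], [15, 171, 136]]
(220, 222) [[15, 166, 163], [15, 167, 148], [15, 167, 170], [16, 172, 169], [15, 173, 102], [16, 167, 168], [16, 167, 165], [15, 164, 169]]
(285, 218) [[16, 165, 168], [16, 167, 168], [15, 163, 171], [15, 167, 125], [15, 163, 108], [16, 172, 169], [16, 169, 164], [15, 165, 168]]
(321, 224) [[16, 169, 166], [15, 171, 157], [15, 169, 148], [15, 166, 158], [15, 169, 160], [16, 167, 166], [16, 168, 170], [15, 168, 162]]
(300, 240) [[24, 112, 178], [24, 110, 179], [24, 109, 178], [22, 117, 179], [22, 113, 179], [23, 111, 179], [23, 113, 179], [23, 113, 179]]
(200, 240) [[26, 105, 178], [25, 104, 179], [25, 103, 178], [23, 111, 179], [23, 114, 179], [24, 111, 179], [24, 108, 179], [24, 105, 179]]
[310.4 105.7] 231 [ 865. -185.] [ 57. 171.] 1
[282.3 105.5] 66 [866. -77.] [32. 54.] 88
[ 99.7 172.3] 140 [609. 650.] [86. 46.] 37
[502.8 364.1] 178 [-153. -833.] [66. 94.] 83
```

View pics/crop1.png

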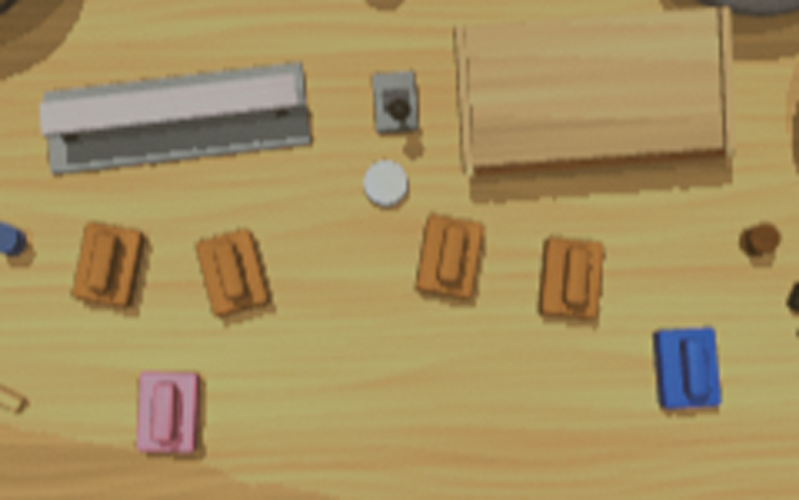

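The crop clearly shows the four brown blocks, the light rail top (corners about (41,100), (302,63), (305,102) and (44,133)), the lever tip at (398,105), and the shelf with its lip along (470,168) to (727,152).

```bash
cat >> h.py <<'E'
def blocks(c,z=.04,amin=150):
    h=cv2.cvtColor(c["img"],cv2.COLOR_BGR2HSV); m=cv2.inRange(h,(12,145,60),(18,200,255)); m=cv2.morphologyEx(m,cv2.MORPH_OPEN,np.ones((3,3)))
    n,l,s,ce=cv2.connectedComponentsWithStats(m); out=[]
    for i in range(1,n):
        if s[i,4]>amin:
            pts=np.argwhere(l==i)[:,::-1]; X=ray(c,pts,z); (r0,r1,a)=cv2.minAreaRect(X[:,:2].astype(np.float32)*1000)
            if r1[0]<r1[1]: a+=90
            out.append((ce[i].round(1),s[i,4],np.round(r0,1),np.round(sorted(r1),1),round((a+90)%180-90,1)))
    return out
E
python3 - <<'E'
from h import *
t=cams.read_camera("top"); im=t["img"]
for b in blocks(t): print(*b)
h=cv2.cvtColor(im,cv2.COLOR_BGR2HSV)
f=lambda p:np.array(p)/3.33+[149.85,139.85]
m=cv2.inRange(h,(0,0,140),(180,45,255)); m[:, :150]=0; m[:,250:]=0; m[:150]=0; m[195:]=0
pts=np.argwhere(m>0)[:,::-1]; X=ray(t,pts,.09); print("rail",len(pts),cv2.minAreaRect(X[:,:2].astype(np.float32)*1000))
s15=np.sin(np.radians(15));c15=np.cos(np.radians(15))
print("lip corners top", ray(t,f([(472,168),(727,152)]),.085-.075*s15+.014*c15).round(3).tolist())
print("upper corners", ray(t,f([(458,25),(726,8)]),.085+.085*s15+.014*c15).round(3).tolist())
print("tip",ray(t,f([(398,105)]),.098).round(3))
print("box c",ray(t,f([(374,75),(413,72),(418,130),(378,133)]),.025).round(3).tolist())
print("tin",ray(t,f([(386,183)]),.022).round(3), "sp2",ray(t,f([(762,238)]),.05).round(3),"sp1",ray(t,f([(8,238)]),.05).round(3),"stand",ray(t,[(126,202)],.06).round(3),"jar",ray(t,[(262,128)],.075).round(3))
E
```

```text
[125.8 202.8] 1104 [487.6 545.1] [138.4 145. ] 44.7
[284.7 216.9] 409 [416.5 -61.9] [67.3 90.4] -11.1
[182.  219.1] 418 [419. 330.] [69.2 89.6] -11.3
[219.5 221.6] 411 [405.5 187.9] [67.1 90.1] 13.8
[321.1 223.5] 410 [ 387.5 -200.3] [67.2 89.2] -7.6
[499.5 368.7] 698 [-160.7 -823.5] [91.  96.9] -1.8
rail 931 ((580.069091796875, 248.4216766357422), (88.12767028808594, 296.5492248535156), 5.235110282897949)
lip corners top [[0.512, -0.089, 0.079], [0.523, -0.38, 0.079]]
upper corners [[0.669, -0.076, 0.121], [0.68, -0.378, 0.121]]
tip [[ 0.584 -0.007  0.098]]
box c [[0.635, 0.017, 0.025], [0.638, -0.029, 0.025], [0.568, -0.032, 0.025], [0.565, 0.015, 0.025]]
tin [[0.506 0.007 0.022]] sp2 [[ 0.426 -0.421  0.05 ]] sp1 [[0.451 0.442 0.05 ]] stand [[0.488 0.539 0.06 ]] jar [[0.76  0.015 0.075]]
```

```bash
python3 - <<'E'
from h import *
st(); plan((.419,.330,.18),np.radians(-11.3))
E
```

```text
t 0.2 tcp [0.2005 0.6179 0.2307] x [-0.951  0.309 -0.   ] z [-0.    -0.001 -1.   ] F [0.07 0.65 0.2 ] w 0.0854 q [-1.32  0.54 -0.    1.54  0.    1.07 -0.07]
shift [-0.2967 -0.2063  0.051 ] turn [-0.0011  0.     -0.1165]
```

Emit:
{"fn": "arm_command", "kwargs": {"deltas": [0.085,-0.033,-0.023,0.005,0,0,0,0.085,-0.033,-0.023,0.006,0,0,0,0.085,-0.033,-0.023,0.006,0,0,0,0.085,-0.033,-0.023,0.006,0,0,0,0.085,-0.033,-0.023,0.006,0,0,0,0.085,-0.033,-0.023,0.006,0,0,0,0.085,-0.033,-0.023,0.006,0,0,0,0.085,-0.033,-0.023,0.005,0,0,0,0.085,-0.033,-0.022,0.005,0,0,-0.058,0.085,0,0,0,0,0,-0.058]}}

```text
clock: 1.03
tool_pos: [0.425, 0.3217, 0.1795]
tcp_rot: [0.324, 3.122, -0.008]
force: [0.3, -0.3, 0.4]
grip_width: 0.0851
gripper_force: 0.0
```

```bash
python3 - <<'E'
from h import *
st()
c=cams.read_camera("wrist"); cv2.imwrite("pics/w1.png",c["img"]); print((-c["R"].T@c["t"]).round(3),c["R"].round(2).tolist())
for b in blocks(c,.04,800): print(*b)
for b in blocks(cams.read_camera("top")): print(*b)
plan((.419,.330,.046),np.radians(-11.3))
E
```

```text
t 1.03 tcp [0.425  0.3217 0.1795] x [-0.979  0.205 -0.003] z [ 0.002 -0.005 -1.   ] F [ 0.31 -0.33  0.35] w 0.0851 q [-0.78  0.41  0.05  1.9  -0.02  0.84  0.65]
[0.344 0.34  0.321] [[0.21, 0.98, -0.01], [0.93, -0.19, 0.33], [0.32, -0.07, -0.95]]
[161.5 135. ] 46964 [360.5 303.5] [246.5 535.4] 87.8
[463.  275.4] 9381 [598.5 507.7] [143.1 234.5] 4.0
[295.7 248. ] 5457 [507.3 345.4] [ 53.2 282.3] -88.5
[122.3 202.1] 853 [491.1 559. ] [119.7 139.3] -10.5
[284.8 217. ] 406 [416.1 -62.3] [66.4 89.7] -11.1
[219.4 221.6] 409 [405.8 188.1] [66.5 89.7] 13.2
[321.1 223.5] 413 [ 387.3 -200.3] [67.7 89.7] -8.0
[499.5 368.7] 703 [-158.9 -823.6] [ 91.6 100.4] -1.8
shift [0.002  0.0011 0.1341] turn [-0.0008 -0.     -0.0042]
```

View pics/w1.png

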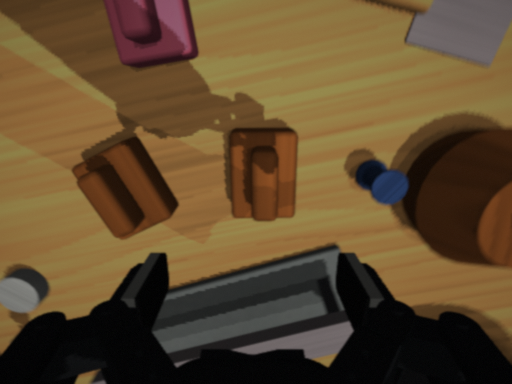

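The wrist view is shaded but shows block A under the tool. Its slab corners are about (231,129), (297,128), (296,216) and (232,217).

```bash
python3 - <<'E'
from h import *
s,R=st()
c=cams.read_camera("wrist")
X=ray(c,[(231,129),(297,128),(296,216),(232,217)],.04); print(X.round(3).tolist(),X.mean(0).round(4))
cs,ss=np.cos(-.197),np.sin(-.197)
P=[(.419+cs*a-ss*b,.330+ss*a+cs*b,.04) for a,b in((-.045,.033),(-.045,-.033),(.045,-.033),(.045,.033))]
print(proj(c,P).round(0).tolist())
E
```

```text
t 1.13 tcp [0.4207 0.3286 0.1801] x [-0.98  0.2   0.  ] z [-0.    -0.001 -1.   ] F [0.22 1.35 0.12] w 0.0853 q [-0.78  0.4   0.04  1.89 -0.02  0.84  0.64]
[[0.367, 0.32, 0.04], [0.378, 0.381, 0.04], [0.466, 0.366, 0.04], [0.454, 0.301, 0.04]] [0.4165 0.3422 0.04  ]
[[287.0, 133.0], [217.0, 133.0], [221.0, 221.0], [284.0, 221.0]]
```

Emit:
{"fn": "arm_command", "kwargs": {"deltas": [0.07,0.002,0.001,0.013,0,0,-0.004,0.07,0,0,0.015,0,0,0,0.07,0,0,0.015,0,0,0,0.07,0,0,0.015,0,0,0,0.07,0,0,0.015,0,0,0,0.07,0,0,0.012,0,0,0,0.07,0,0,0,0,0,0,0.07,0,0,0,0,0,0,0.07,0,0,0,0,0,0,0.07,0,0,0,0,0,0]}}

```text
clock: 2.02
tool_pos: [0.4182, 0.3328, 0.0962]
tcp_rot: [0.304, 3.126, 0.002]
force: [-0.6, 0.1, 0.3]
grip_width: 0.0699
gripper_force: 0.0
```

```bash
python3 - <<'E'
from h import *
st()
h=cv2.cvtColor(cv2.imread("pics/w1.png"),cv2.COLOR_BGR2HSV)
for u,v in[(264,150),(240,150),(290,180),(264,210),(330,180),(220,180),(264,110)]: print((u,v),h[v,u])
c=cams.read_camera("wrist");cv2.imwrite("pics/w2.png",c["img"])
for n,c in(("w",c),):
    h=cv2.cvtColor(c["img"],cv2.COLOR_BGR2HSV); m=cv2.inRange(h,(4,140,20),(15,255,255)); m[250:]=0
    k,l,s,ce=cv2.connectedComponentsWithStats(m)
    for i in range(1,k):
        if s[i,4]>800:print(s[i],ce[i].round(0))
E
```

```text
t 2.02 tcp [0.4182 0.3328 0.0962] x [-0.981  0.192 -0.001] z [ 0.001  0.001 -1.   ] F [-0.59  0.07  0.25] w 0.0699 q [-0.78  0.53  0.03  1.94 -0.03  0.66  0.64]
(264, 150) [ 12 187  41]
(240, 150) [ 12 190 126]
(290, 180) [ 12 189 127]
(264, 210) [ 12 188 107]
(330, 180) [ 20 142 151]
(220, 180) [ 16 153 142]
(264, 110) [ 20 139 138]
[ 202  147   98  103 8889] [251. 200.]
[ 429  154   83   96 5166] [481. 209.]
[   0  157  144   93 9274] [ 65. 214.]
```

View pics/w2.png

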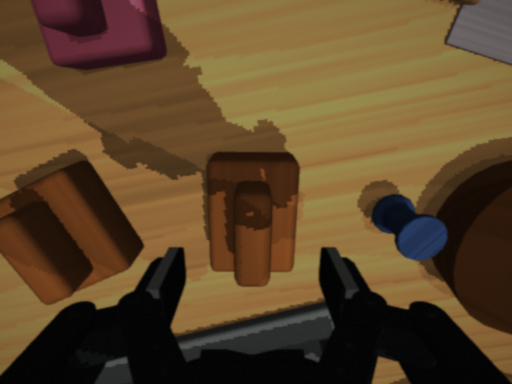

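The bar is centred between the fingers (columns 252 and 251), so I can descend, grip and lift.

Emit:
{"fn": "arm_command", "kwargs": {"deltas": [0.07,0,0,0.01,0,0,0,0.07,0,0,0.01,0,0,0,0.07,0,0,0.01,0,0,0,0.07,0,0,0.01,0,0,0,0.07,0,0,0.009,0,0,0,0.07,0,0,0,0,0,0,0.0,0,0,0,0,0,0,0.0,0,0,0,0,0,0,0.0,0,0,0,0,0,0,0.0,0,0,0,0,0,0]}}

```text
clock: 2.9
tool_pos: [0.4183, 0.3326, 0.0469]
tcp_rot: [0.304, 3.126, 0.002]
force: [-0.5, 1.2, 1.9]
grip_width: 0.0231
gripper_force: 60.7
```

Emit:
{"fn": "arm_command", "kwargs": {"deltas": [0,0,0,0,0,0,0,0,0,0,0,0,0,0,0,0,0,-0.005,0,0,0,0,0,0,-0.015,0,0,0,0,0,0,-0.02,0,0,0,0,0,0,-0.02,0,0,0,0,0,0,-0.02,0,0,0,0,0,0,-0.02,0,0,0,0,0,0,0,0,0,0,0,0,0,0,0,0,0]}}

```text
clock: 3.73
tool_pos: [0.4178, 0.332, 0.1465]
tcp_rot: [0.304, 3.126, 0.001]
force: [-0.1, -0.5, -5.0]
grip_width: 0.0229
gripper_force: 59.8
```

Emit:
{"fn": "arm_command", "kwargs": {"deltas": [0,0,0,-0.01,0,0,0,0,0,0,-0.01,0,0,0,0,0,0,-0.01,0,0,0,0,0,0,-0.01,0,0,0,0,0,0,-0.01,0,0,0,0,0,0,0,0,0,0,0,0,0,0,0,0,0,0,0,0,0,0,0,0,0,0,0,0,0,0,0,0,0,0,0,0,0,0]}}

```text
clock: 4.57
tool_pos: [0.4174, 0.3317, 0.1957]
tcp_rot: [-0.304, -3.126, 0.001]
force: [0.2, -0.4, -5.7]
grip_width: 0.0231
gripper_force: 59.8
```

```bash
python3 - <<'E'
from h import *
f=[]
for i in range(5): cams.read_camera("top"); f.append(ctrl.observe()["force"])
print(np.mean(f,0).round(2))
st(); t=cams.read_camera("top"); cv2.imwrite("pics/t2.png",t["img"])
for b in blocks(t,.04,250): print(*b)
im=cams.read_camera("wrist")["img"]; cv2.imwrite("pics/w3.png",np.hstack([im[100:],cv2.resize(t["img"][130:250,150:330],None,fx=2,fy=2)[:, :288].repeat(1,0) if 0 else np.zeros((284,1,3),np.uint8)]))
E
```

```text
[ 0.24 -0.09 -4.45]
t 4.82 tcp [0.4177 0.3319 0.1961] x [-0.981  0.192  0.   ] z [-0. -0. -1.] F [ 0.1  -1.21 -3.49] w 0.0234 q [-0.79  0.38  0.04  1.88 -0.02  0.88  0.64]
[121.  201.6] 751 [492.2 563.6] [110.3 139.5] -11.7
[284.7 217. ] 406 [416.2 -62. ] [66.7 89.9] -11.5
[219.3 221.5] 417 [405.3 188. ] [68.3 91.5] 13.2
[321.1 223.5] 411 [ 387.3 -200.4] [67.6 89.8] -8.5
[499.5 368.6] 704 [-158.9 -823.6] [ 91.6 100.4] -1.8
```

View pics/w3.png

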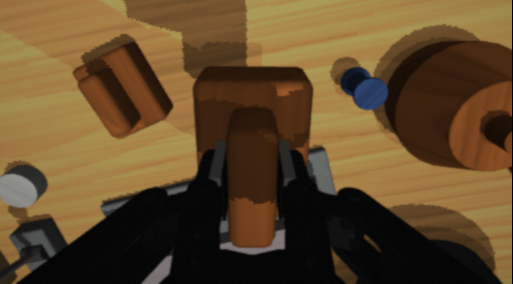

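The block is held squarely. The force of about -5 N means block A is heavy. Next I measure the rail top.

```bash
python3 - <<'E'
from h import *
t=cams.read_camera("top"); im=cv2.imread("pics/top0.png"); h=cv2.cvtColor(im,cv2.COLOR_BGR2HSV)
print(h[160:195:2,200].tolist())
for v in(125,140,150,160):
    m=cv2.inRange(h,(0,0,v),(180,60,255)); m[:, :155]=0; m[:,248:]=0; m[:155]=0; m[197:]=0
    n,l,s,ce=cv2.connectedComponentsWithStats(m); i=1+np.argmax(s[1:,4])
    X=ray(t,np.argwhere(l==i)[:,::-1],.09); print(v,s[i,4],np.round(cv2.minAreaRect(X[:,:2].astype(np.float32)*1000)[0],1),np.round(cv2.minAreaRect(X[:,:2].astype(np.float32)*1000)[1:][0],1),cv2.minAreaRect(X[:,:2].astype(np.float32)*1000)[2])
# tan shelf
print(h[135:200:3,330].tolist())
E
```

```text
[[20, 120, 179], [21, 117, 165], [34, 13, 136], [19, 13, 156], [12, 14, 178], [9, 14, 178], [13, 10, 177], [13, 13, 178], [17, 17, 107], [25, 36, 77], [27, 28, 91], [30, 22, 91], [26, 23, 89], [43, 14, 125], [17, 96, 119], [21, 118, 179], [20, 122, 180], [21, 123, 179]]
125 1067 [581.2 247.7] [ 91.7 298.9] 5.635074615478516
140 888 [601.3 250.5] [ 49.6 296.9] 5.236940860748291
150 748 [595.4 253.4] [ 45.9 289.4] 3.6535587310791016
160 685 [596.2 253.6] [ 34.4 289.9] 5.384552001953125
[[21, 117, 179], [21, 121, 177], [23, 113, 179], [22, 112, 178], [20, 107, 179], [19, 105, 180], [21, 98, 179], [21, 100, 179], [19, 105, 179], [19, 109, 178], [20, 107, 179], [21, 104, 179], [19, 108, 179], [21, 101, 179], [19, 112, 164], [18, 112, 175], [19, 111, 170], [18, 115, 155], [15, 164, 107], [18, 135, 125], [18, 135, 142], [23, 115, 167]]
```

```bash
python3 - <<'E'
from h import *
st(); plan((.588,.338,.17),np.radians(5.4))
E
```

```text
t 4.97 tcp [0.4178 0.332  0.1962] x [-0.981  0.193  0.   ] z [-0. -0. -1.] F [-0.34 -0.08 -4.32] w 0.0228 q [-0.79  0.38  0.04  1.88 -0.02  0.88  0.64]
shift [-0.1659  0.0387  0.0262] turn [-1.00e-04 -0.00e+00 -2.88e-01]
```

Emit:
{"fn": "arm_command", "kwargs": {"deltas": [0,-0.015,0.004,0.0,0,0,0,0,-0.03,0.007,0,0,0,0,0,-0.034,0.008,0,0,0,0,0,-0.034,0.008,0.0,0,0,0,0,-0.033,0.008,0.006,0,0,0,0,-0.02,0.004,0.01,0,0,0,0,0,0,0.01,0,0,-0.072,0,0,0,0,0,0,-0.072,0,0,0,0,0,0,-0.072,0,0,0,0,0,0,-0.072]}}

```text
clock: 5.8
tool_pos: [0.588, 0.3381, 0.1695]
tcp_rot: [0.153, -3.137, 0.001]
force: [-0.5, 0.9, -4.6]
grip_width: 0.0228
gripper_force: 59.9
```

```bash
python3 - <<'E'
from h import *
for i in range(3): c=cams.read_camera("wrist")
st(); plan((.588,.338,.1385),np.radians(5.4)); cv2.imwrite("pics/w4.png",c["img"]); sc=cams.read_camera("scene")["img"]; cv2.imwrite("pics/s4.png",cv2.resize(sc[180:330,190:350],None,fx=4,fy=4,interpolation=cv2.INTER_CUBIC))
E
```

```text
t 5.95 tcp [0.5881 0.3382 0.17  ] x [-0.996 -0.092  0.   ] z [-0. -0. -1.] F [ 0.23  0.79 -5.84] w 0.0231 q [-0.59  0.65  0.    1.5  -0.    0.99  1.08]
shift [ 0.0001 -0.0002  0.0315] turn [-0.     -0.0005 -0.0019]
```

View pics/s4.png

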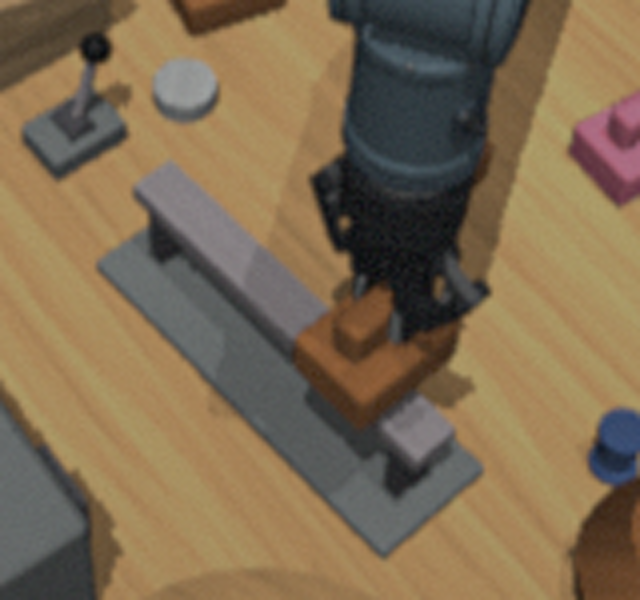

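The block hangs square across the rail. The far rail-end corners are at about (135,188) and (172,163), and the near end at (453,434) and (415,467). I'll check the rail pose against these.

```bash
python3 - <<'E'
from h import *
c=cams.read_camera("scene")
X=ray(c,np.array([(135,188),(172,163),(453,434),(415,467)])/4+[189.6,179.6],.09);print(X.round(3).tolist(),X.mean(0).round(4), np.degrees(np.arctan2(-(X[2]-X[1])[0],(X[2]-X[1])[1])),np.linalg.norm(X[2]-X[1]))
E
```

```text
[[0.629, 0.112, 0.09], [0.595, 0.11, 0.09], [0.571, 0.397, 0.09], [0.607, 0.401, 0.09]] [0.6006 0.2549 0.09  ] 4.664962462027032 0.2882880928879172
```

Emit:
{"fn": "arm_command", "kwargs": {"deltas": [0,0,0,0.008,0,0,0,0,0,0,0.008,0,0,0,0,0,0,0.006,0,0,0,0,0,0,0.004,0,0,0,0,0,0,0.002,0,0,0,0,0,0,0.001,0,0,0,0,0,0,0.001,0,0,0,0,0,0,0,0,0,0,0,0,0,0,0,0,0,0,0,0,0,0,0,0]}}

```text
clock: 6.88
tool_pos: [0.5884, 0.3384, 0.1406]
tcp_rot: [-0.148, 3.138, 0.0]
force: [-0.1, -0.3, -5.1]
grip_width: 0.0232
gripper_force: 59.9
```

The two views agree to 4 mm, so I use the average and shift 2 mm in +x. Then I lower the block.

Emit:
{"fn": "arm_command", "kwargs": {"deltas": [0,-0.002,0,0,0,0,0.005,0,0,0,0.001,0,0,0,0,0,0,0.001,0,0,0,0,0,0,0.001,0,0,0,0,0,0,0.0005,0,0,0,0,0,0,0.0005,0,0,0,0,0,0,0,0,0,0,0,0,0,0,0,0,0,0,0,0,0,0,0,0,0,0,0,0,0,0,0]}}

```text
clock: 7.72
tool_pos: [0.5903, 0.3386, 0.1369]
tcp_rot: [-0.14, 3.138, 0.0]
force: [-3.0, -1.4, 5.3]
grip_width: 0.0231
gripper_force: 61.3
```

It has made contact. I release gently and rise.

Emit:
{"fn": "arm_command", "kwargs": {"deltas": [0,0,0,-0.0005,0,0,0,0.03,0,0,0,0,0,0,0.04,0,0,0,0,0,0,0.06,0,0,0,0,0,0,0.06,0,0,-0.005,0,0,0,0.06,0,0,-0.015,0,0,0,0.06,0,0,-0.02,0,0,0,0.06,0,0,-0.02,0,0,0,0.06,0,0,-0.02,0,0,0,0.06,0,0,-0.02,0,0,0]}}

```text
clock: 8.55
tool_pos: [0.5904, 0.3386, 0.2382]
tcp_rot: [-0.14, 3.138, 0.001]
force: [1.1, -0.8, -0.4]
grip_width: 0.0599
gripper_force: 0.0
```

```bash
python3 - <<'E'
from h import *
for i in range(2): cams.read_camera("top")
t=cams.read_camera("top"); st()
for b in blocks(t,.04,250): print(*b)
plan((.4055,.188,.17),np.radians(13.3))
w=cams.read_camera("wrist"); cv2.imwrite("pics/w5.png",w["img"])
h=cv2.cvtColor(w["img"],cv2.COLOR_BGR2HSV); print(h[150:300:12,256].tolist())
E
```

```text
t 8.7 tcp [0.5914 0.3392 0.239 ] x [-0.996 -0.089 -0.004] z [ 0.004  0.002 -1.   ] F [0.38 0.26 0.16] w 0.0601 q [-0.59  0.58  0.01  1.44 -0.    1.11  1.08]
[125.6 202.7] 1081 [489.4 547. ] [135.4 142.9] 88.4
[284.7 216.9] 405 [416.5 -61.9] [66.7 89.9] -10.2
[321.2 223.5] 411 [ 387.5 -200.5] [67.5 89.2] -7.6
[499.5 368.7] 704 [-158.9 -823.6] [ 91.6 100.4] -1.8
shift [ 0.1988 -0.1342  0.0679] turn [ 0.0017  0.004  -0.1431]
[[12, 189, 81], [12, 190, 43], [12, 186, 129], [13, 186, 158], [13, 188, 136], [13, 190, 134], [12, 187, 132], [13, 187, 151], [22, 133, 172], [20, 137, 175], [18, 144, 147], [15, 154, 106], [16, 154, 103]]
```

View pics/w5.png

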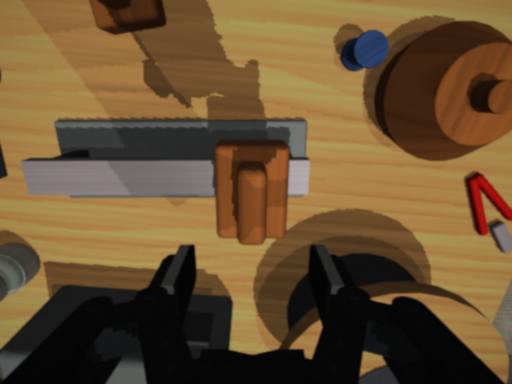

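The block sits square across the rail. At its column the rail edges are at rows 159 and 195, the slab bottom near edge at row 142, the slab top near edge at about 163, and the far edge at about 238. I'll check that it is centred.

```bash
python3 - <<'E'
from h import *
w=cams.read_camera("wrist")
h=cv2.cvtColor(w["img"],cv2.COLOR_BGR2HSV)
g=h[:,:,2].astype(int)
for u in(205,297): print(u,[ (v,g[v,u]) for v in list(range(152,168))+list(range(188,204))])
print([(v,g[v,228]) for v in range(136,172,2)],[(v,h[v,228].tolist()) for v in range(228,246,2)])
for z,p in((.09,[(205,159.5),(205,195.5),(297,157.5),(297,194)]),(.09,[(228,142)]),(.13,[(228,163),(228,238)])): print(z,ray(w,p,z).round(4).tolist())
# rail top fit
m=cv2.inRange(h,(0,0,125),(180,60,255)); m[:150]=0;m[205:]=0;m[:,340:]=0;m[:,:15]=0
X=ray(w,np.argwhere(m>0)[:,::-1],.09); print("rail",np.round(cv2.minAreaRect(X[:,:2].astype(np.float32)*1000)[0],1),cv2.minAreaRect(X[:,:2].astype(np.float32)*1000)[1:])
E
```

```text
205 [(152, np.int64(42)), (153, np.int64(42)), (154, np.int64(42)), (155, np.int64(42)), (156, np.int64(42)), (157, np.int64(43)), (158, np.int64(40)), (159, np.int64(38)), (160, np.int64(41)), (161, np.int64(57)), (162, np.int64(97)), (163, np.int64(125)), (164, np.int64(131)), (165, np.int64(132)), (166, np.int64(132)), (167, np.int64(131)), (188, np.int64(130)), (189, np.int64(130)), (190, np.int64(132)), (191, np.int64(131)), (192, np.int64(131)), (193, np.int64(132)), (194, np.int64(128)), (195, np.int64(124)), (196, np.int64(113)), (197, np.int64(106)), (198, np.int64(112)), (199, np.int64(149)), (200, np.int64(170)), (201, np.int64(175)), (202, np.int64(175)), (203, np.int64(175))]
297 [(152, np.int64(118)), (153, np.int64(118)), (154, np.int64(118)), (155, np.int64(117)), (156, np.int64(117)), (157, np.int64(112)), (158, np.int64(92)), (159, np.int64(54)), (160, np.int64(43)), (161, np.int64(82)), (162, np.int64(144)), (163, np.int64(170)), (164, np.int64(172)), (165, np.int64(173)), (166, np.int64(171)), (167, np.int64(172)), (188, np.int64(176)), (189, np.int64(175)), (190,
[... 465 characters left out ...]
(115)), (152, np.int64(135)), (154, np.int64(146)), (156, np.int64(145)), (158, np.int64(129)), (160, np.int64(124)), (162, np.int64(124)), (164, np.int64(125)), (166, np.int64(124)), (168, np.int64(125)), (170, np.int64(127))] [(228, [12, 188, 133]), (230, [12, 185, 143]), (232, [13, 188, 156]), (234, [13, 188, 156]), (236, [13, 186, 156]), (238, [13, 186, 148]), (240, [17, 157, 151]), (242, [20, 138, 176]), (244, [19, 140, 175])]
0.09 [[0.5745, 0.2911, 0.09], [0.6122, 0.2925, 0.09], [0.5644, 0.3816, 0.09], [0.6022, 0.3868, 0.09]]
0.09 [[0.5552, 0.3127, 0.09]]
0.13 [[0.5666, 0.3165, 0.13], [0.638, 0.3209, 0.13]]
rail [598.8 253.5] ((36.856632232666016, 288.1330871582031), 5.074960708618164)
```

Emit:
{"fn": "arm_command", "kwargs": {"deltas": [0.07,0.012,-0.008,0.0,0,0,0,0.07,0.022,-0.015,0,0,0,0,0.07,0.026,-0.017,0.0,0,0,0,0.07,0.026,-0.017,0,0,0,0,0.07,0.026,-0.017,0.0,0,0,0,0.07,0.026,-0.017,0.017,0,0,0,0.07,0.026,-0.017,0.017,0,0,0,0.07,0.022,-0.015,0.017,0,0,0,0.07,0.013,-0.011,0.017,0,0,-0.072,0.07,0,0,0,0,0,-0.072]}}

```text
clock: 9.63
tool_pos: [0.3982, 0.1828, 0.1649]
tcp_rot: [0.368, -3.111, 0.007]
force: [-0.2, -1.2, -0.2]
grip_width: 0.0701
gripper_force: 0.0
```

```bash
python3 - <<'E'
from h import *
for i in range(3):w=cams.read_camera("wrist")
st(); plan((.4055,.188,.046),np.radians(13.3))
h=cv2.cvtColor(w["img"],cv2.COLOR_BGR2HSV); m=cv2.inRange(h,(10,165,20),(15,255,255))
k,l,s,ce=cv2.connectedComponentsWithStats(m)
for i in range(1,k):
    if s[i,4]>1500:print(s[i],ce[i].round(0))
print(proj(w,[(.4055,.188,.05)]))
cv2.imwrite("pics/w6.png",w["img"])
E
```

```text
t 9.78 tcp [0.4036 0.1871 0.1682] x [-0.973 -0.229  0.001] z [-0.001 -0.    -1.   ] F [-0.03  0.    0.94] w 0.0699 q [-0.5   0.29 -0.04  2.11  0.01  0.74  1.25]
shift [-0.0022  0.0004  0.1222] turn [-0.0002 -0.0011 -0.0008]
[   0   89   52  109 4106] [ 20. 143.]
[ 217  142   70   99 6263] [252. 189.]
[ 479  297   33   86 1764] [499. 338.]
[[252.82424171 191.95746224]]
```

The rail fit from the wrist view is (0.5988, 0.2535), 36.9 × 288 mm at 5.1°, so block A is centred within about 3 mm. Block B is aligned, so I grip and weigh it.

Emit:
{"fn": "arm_command", "kwargs": {"deltas": [0.07,-0.002,0,0.01,0,0,0,0.07,0,0,0.02,0,0,0,0.07,0,0,0.025,0,0,0,0.07,0,0,0.025,0,0,0,0.07,0,0,0.02,0,0,0,0.07,0,0,0.013,0,0,0,0.07,0,0,0.008,0,0,0,0.07,0,0,0,0,0,0,0.0,0,0,0,0,0,0,0.0,0,0,0,0,0,0]}}

```text
clock: 10.62
tool_pos: [0.4066, 0.1882, 0.0484]
tcp_rot: [-0.365, 3.119, 0.001]
force: [0.5, -0.3, 0.4]
grip_width: 0.0472
gripper_force: 0.0
```

Emit:
{"fn": "arm_command", "kwargs": {"deltas": [0,0,0,0,0,0,0,0,0,0,0,0,0,0,0,0,0,0,0,0,0,0,0,0,0,0,0,0,0,0,0,-0.005,0,0,0,0,0,0,-0.015,0,0,0,0,0,0,-0.02,0,0,0,0,0,0,-0.02,0,0,0,0,0,0,-0.02,0,0,0,0,0,0,-0.02,0,0,0]}}

```text
clock: 11.45
tool_pos: [0.4054, 0.1875, 0.149]
tcp_rot: [0.365, -3.12, 0.0]
force: [0.1, 0.9, -1.4]
grip_width: 0.0231
gripper_force: 59.1
```

Emit:
{"fn": "arm_command", "kwargs": {"deltas": [0,0,0,-0.01,0,0,0,0,0,0,-0.01,0,0,0,0,0,0,-0.01,0,0,0,0,0,0,-0.01,0,0,0,0,0,0,-0.01,0,0,0,0,0,0,0,0,0,0,0,0,0,0,0,0,0,0,0,0,0,0,0,0,0,0,0,0,0,0,0,0,0,0,0,0,0,0]}}

```text
clock: 12.28
tool_pos: [0.4055, 0.1876, 0.1972]
tcp_rot: [0.366, -3.119, 0.001]
force: [-0.7, -0.1, -1.5]
grip_width: 0.0229
gripper_force: 59.2
```

```bash
python3 - <<'E'
from h import *
f=[]
for i in range(5): w=cams.read_camera("wrist"); f.append(ctrl.observe()["force"])
print(np.mean(f,0).round(2)); st()
print("rail0"); plan((.5988,.2535,.17),np.radians(5.1))
h=cv2.cvtColor(w["img"],cv2.COLOR_BGR2HSV); m=cv2.inRange(h,(10,165,20),(15,255,255))
k,l,s,ce=cv2.connectedComponentsWithStats(m)
for i in range(1,k):
    if s[i,4]>1500:print(s[i],ce[i].round(0))
E
```

```text
[-0.07  0.04 -1.96]
t 12.53 tcp [0.4058 0.1878 0.1977] x [-0.973 -0.231  0.   ] z [-0. -0. -1.] F [-0.04 -0.11 -2.06] w 0.0232 q [-0.5   0.24 -0.04  2.08  0.01  0.82  1.26]
rail0
shift [-0.203   0.0193  0.0276] turn [-1.000e-04 -2.000e-04  1.443e-01]
[   0   81   67  104 5345] [ 28. 133.]
[  192   162   118   180 14000] [251. 233.]
[ 445  246   67  138 4886] [488. 305.]
```

The force is -2 N, so block B is light and goes to the shelf. I need a precise shelf pose first.

```bash
python3 - <<'E'
from h import *
t=cams.read_camera("top")["img"]; s=cams.read_camera("scene")["img"]
a=cv2.resize(t[133:203,278:378],None,fx=6,fy=6,interpolation=cv2.INTER_CUBIC)[:300] if 0 else cv2.resize(t[134:204,280:380],None,fx=5,fy=5,interpolation=cv2.INTER_CUBIC)
b=cv2.resize(s[118:208,125:225],None,fx=5,fy=5,interpolation=cv2.INTER_CUBIC)
for im,n in((a,"a"),(b,"b")): cv2.imwrite(f"pics/sh_{n}.png",im)
E
```

```text
(no output)
```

View pics/sh_a.png

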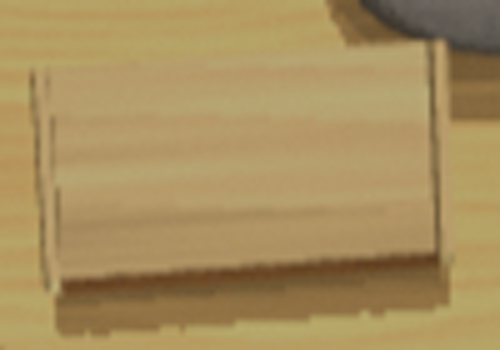

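View pics/sh_b.png

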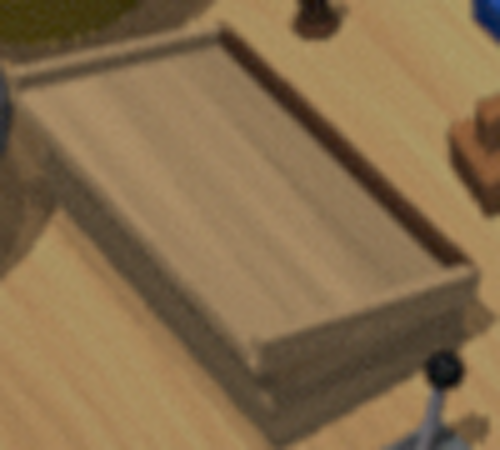

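The top crop shows the lip's inner top edge running from (62,276) to (437,250), and the inner rim edges at (50,70)–(58,270) and (433,45)–(438,250). The scene crop shows the board/lip junction from (224,48) to (437,266), and the top edge from (25,95) to (255,338).

```bash
python3 - <<'E'
from h import *
t=cams.read_camera("top"); s=cams.read_camera("scene")
c,sn=np.cos(np.radians(15)),np.sin(np.radians(15))
ft=lambda p:np.array(p,float)/5+[279.6,133.6]; fs=lambda p:np.array(p,float)/5+[124.6,117.6]
Z=lambda x,z:.085+x*sn+z*c
def show(n,X):print(n,X[:,:2].round(4).tolist(),"mid",X[:,:2].mean(0).round(4),"len",np.linalg.norm(X[0]-X[1]).round(3),"yaw",np.degrees(np.arctan((X[1]-X[0])[0]/-(X[1]-X[0])[1])).round(2))
show("top lip inner top",ray(t,ft([(62,276),(437,250)]),Z(-.075,.014)))
show("scene lip junc",ray(s,fs([(224,48),(437,266)]),Z(-.075,0)))
show("scene lip outer top",ray(s,fs([(222,25),(470,262)]),Z(-.085,.014)))
show("scene up edge",ray(s,fs([(25,95),(255,338)]),Z(.085,0)))
a=ray(t,ft([(50,70),(433,45)]),Z(.085,.014)); b=ray(t,ft([(58,270),(438,250)]),Z(-.075,.014)); print("rims up",a.round(4).tolist(),"low",b.round(4).tolist())
# subpixel lip line in top: per column strongest V drop
g=cv2.cvtColor(t["img"],cv2.COLOR_BGR2HSV)[:,:,2].astype(float)
e=[]
for u in range(298,366,3):
    col=g[178:196,u]; d=-np.diff(col); i=d.argmax(); e.append((u,178+i+.5+ (0 if i in(0,len(d)-1) else .5*(d[i-1]-d[i+1])/(d[i-1]-2*d[i]+d[i+1]))))
e=np.array(e); k=np.polyfit(e[:,0],e[:,1],1); r=e[:,1]-np.polyval(k,e[:,0]); print("resid",r.std())
P=ray(t,[(298,np.polyval(k,298)),(365,np.polyval(k,365))],Z(-.075,.014)); show("subpx",P)
E
```

```text
top lip inner top [[0.5182, -0.0907], [0.5301, -0.3756]] mid [ 0.5242 -0.2332] len 0.285 yaw 2.4
scene lip junc [[0.5315, -0.3768], [0.524, -0.1105]] mid [ 0.5277 -0.2436] len 0.266 yaw 1.62
scene lip outer top [[0.5255, -0.3875], [0.5097, -0.0923]] mid [ 0.5176 -0.2399] len 0.296 yaw 3.06
scene up edge [[0.6836, -0.3691], [0.6674, -0.0911]] mid [ 0.6755 -0.2301] len 0.278 yaw 3.32
rims up [[0.6675, -0.0843, 0.1205], [0.6788, -0.3717, 0.1205]] low [[0.5228, -0.0879, 0.0791], [0.5301, -0.3763, 0.0791]]
resid 0.13174633301245617
subpx [[0.5169, -0.1134], [0.5286, -0.3679]] mid [ 0.5227 -0.2406] len 0.255 yaw 2.63
```

```bash
cat >> h.py <<'E'
S=np.array([.597,-.230,.085]); PSI=np.radians(2.5); th=np.radians(15)
RS=np.c_[[np.cos(th)*np.cos(PSI),np.cos(th)*np.sin(PSI),np.sin(th)],[-np.sin(PSI),np.cos(PSI),0],[-np.sin(th)*np.cos(PSI),-np.sin(th)*np.sin(PSI),np.cos(th)]]
def shelf(x,y,z,h=.0472):
    "tool shift/turn to hold a block whose origin is at shelf (x,y,z)"
    s=ctrl.observe(); R=Ro.from_rotvec(s["tcp_rot"]); T=Ro.from_matrix(np.c_[-RS[:,0],RS[:,1],-RS[:,2]])
    p=S+RS@[x,y,z+h]; print("goal",p.round(4),"shift",R.inv().apply(p-s["tool_pos"]).round(4),"turn",(R.inv()*T).as_rotvec().round(4), "now shelf",(RS.T@(s["tool_pos"]-S)-[0,0,h]).round(4))
E
python3 - <<'E'
from h import *
st(); shelf(-.015,.085,.05)
E
```

```text
t 12.73 tcp [0.4059 0.1878 0.1978] x [-0.973 -0.231 -0.   ] z [ 0. -0. -1.] F [-0.15  0.57 -2.51] w 0.0231 q [-0.5   0.24 -0.04  2.08  0.01  0.82  1.26]
goal [ 0.5537 -0.1468  0.175 ] shift [-0.0665 -0.3597  0.0228] turn [ 0.0248 -0.261   0.1885] now shelf [-0.1377  0.4257  0.1064]
```

Emit:
{"fn": "arm_command", "kwargs": {"deltas": [0,-0.005,-0.02,0,0,0,0,0,-0.007,-0.035,0,0,0,0,0,-0.007,-0.04,0,0,0,0,0,-0.007,-0.04,0,0,0,0,0,-0.007,-0.04,0,0,0,0,0,-0.007,-0.04,0,0,0,0,0,-0.007,-0.04,0,0,0,0,0,-0.007,-0.04,0,0,0,0,0,-0.007,-0.035,0,0,0,0,0,-0.006,-0.03,0,0,0,0]}}

```text
clock: 13.57
tool_pos: [0.5548, -0.1502, 0.1978]
tcp_rot: [-0.363, 3.12, -0.001]
force: [-0.1, 1.0, -1.7]
grip_width: 0.0236
gripper_force: 59.1
```

Emit:
{"fn": "arm_command", "kwargs": {"deltas": [0,0,0,0,0,0,0,0,0,0,0,0.006,-0.065,0.047,0,0,0,0,0.006,-0.065,0.047,0,0,0,0,0.006,-0.065,0.047,0,0,0,0,0.006,-0.065,0.047,0,0,0,0,0,0,0,0,0,0,0,0,0,0,0,0,0,0,0,0,0,0,0,0,0,0,0,0,0,0,0,0,0,0,0]}}

```text
clock: 14.4
tool_pos: [0.5551, -0.1468, 0.198]
tcp_rot: [-0.066, 2.88, 0.009]
force: [-0.2, -0.0, -1.7]
grip_width: 0.0232
gripper_force: 59.5
```

```bash
python3 - <<'E'
from h import *
st(); shelf(-.015,.085,.02)
E
```

```text
t 14.4 tcp [ 0.5551 -0.1468  0.198 ] x [-0.965 -0.044 -0.258] z [ 0.257  0.012 -0.966] F [-0.23 -0.01 -1.71] w 0.0232 q [ 0.12  0.33  0.12  1.99 -0.2   0.58  2.  ]
goal [ 0.5614 -0.1465  0.146 ] shift [0.0073 0.     0.0518] turn [ 0.0008 -0.0012  0.0018] now shelf [-0.0077  0.085   0.0718]
```

Emit:
{"fn": "arm_command", "kwargs": {"deltas": [0,0.003,0,0.005,0,0,0,0,0.004,0,0.01,0,0,0,0,0,0,0.01,0,0,0,0,0,0,0.01,0,0,0,0,0,0,0.009,0,0,0,0,0,0,0.007,0,0,0,0,0,0,0.005,0,0,0,0,0,0,0.004,0,0,0,0,0,0,0.003,0,0,0,0,0,0,0,0,0,0]}}

```text
clock: 15.23
tool_pos: [0.5637, -0.1465, 0.1346]
tcp_rot: [-0.064, 2.881, 0.009]
force: [0.2, 0.0, -1.8]
grip_width: 0.0231
gripper_force: 59.5
```

Emit:
{"fn": "arm_command", "kwargs": {"deltas": [0,0,0,0.001,0,0,0,0,0,0,0.001,0,0,0,0,0,0,0.001,0,0,0,0,0,0,0.001,0,0,0,0,0,0,0.001,0,0,0,0,0,0,0,0,0,0,0,0,0,0,0,0,0,0,0,0,0,0,0,0,0,0,0,0,0,0,0,0,0,0,0,0,0,0]}}

```text
clock: 16.07
tool_pos: [0.565, -0.1465, 0.1303]
tcp_rot: [-0.064, 2.88, 0.009]
force: [0.3, 1.1, -1.8]
grip_width: 0.023
gripper_force: 59.5
```

```bash
python3 - <<'E'
from h import *
st(); shelf(-.025,.085,.0)
w=cams.read_camera("wrist");cv2.imwrite("pics/w7.png",w["img"])
E
```

```text
t 16.07 tcp [ 0.565  -0.1465  0.1303] x [-0.965 -0.043 -0.258] z [ 0.258  0.012 -0.966] F [ 0.33  1.13 -1.76] w 0.023 q [ 0.15  0.45  0.08  2.02 -0.25  0.43  2.05]
goal [ 0.557  -0.1467  0.1241] shift [0.0094 0.0002 0.0039] turn [ 0.0008 -0.001   0.0004] now shelf [-0.0156  0.0848  0.0039]
```

View pics/w7.png

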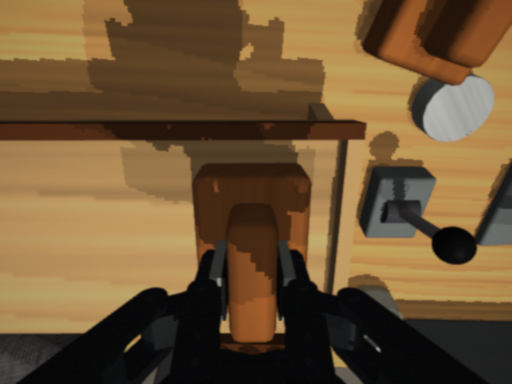

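The block is square with the lip. The lip junction is at row 139 and the block's low edge at row 165, so I compute the gap on the shelf plane.

```bash
python3 - <<'E'
from h import *
w=cams.read_camera("wrist"); g=w["img"].astype(int).sum(2)
o=-w["R"].T@w["t"]
def pl(uv,z=0):
    d=w["R"].T@np.linalg.inv(w["intrinsics"])@[*uv,1]; a=RS.T@(o-S); b=RS.T@d; k=(z-a[2])/b[2]; return (a+b*k).round(4)
for u in(80,215,290): print(u,pl((u,139)),g[112:150:2,u].tolist(),g[150:185:2,u].tolist())
print("lip top inner",pl((252,137),.014),"block low edge",pl((252,164),.004),"rim",pl((338,220),.014)); st()
E
```

```text
80 [-0.0704 -0.0256  0.    ] [181, 175, 176, 172, 130, 65, 109, 121, 122, 139, 141, 144, 143, 149, 252, 384, 390, 393, 397] [395, 388, 384, 388, 396, 395, 396, 400, 400, 404, 404, 403, 403, 408, 408, 411, 408, 401]
215 [-0.0704  0.0615  0.    ] [173, 180, 189, 188, 123, 56, 69, 72, 69, 65, 71, 68, 66, 68, 136, 190, 190, 190, 192] [185, 177, 177, 181, 181, 188, 173, 91, 86, 86, 82, 83, 90, 99, 123, 153, 181, 203]
290 [-0.0704  0.1099  0.    ] [167, 166, 180, 179, 112, 50, 84, 90, 89, 85, 91, 87, 88, 86, 198, 253, 250, 248, 211] [190, 177, 171, 176, 182, 184, 146, 85, 82, 80, 84, 86, 91, 110, 138, 136, 133, 132]
lip top inner [-0.0736  0.0854  0.014 ] block low edge [-0.0548  0.0854  0.004 ] rim [-0.0196  0.1418  0.014 ]
t 16.17 tcp [ 0.565  -0.1465  0.1303] x [-0.965 -0.043 -0.258] z [ 0.258  0.012 -0.966] F [ 0.65  0.42 -2.03] w 0.0232 q [ 0.15  0.45  0.08  2.02 -0.25  0.43  2.05]
```

Emit:
{"fn": "arm_command", "kwargs": {"deltas": [0,0.0,0,0.001,0,0,0,0,0.002,0,0.0005,0,0,0,0,0.002,0,0.0,0,0,0,0,0.002,0,0.0,0,0,0,0,0.002,0,0.0,0,0,0,0,0.001,0,0,0,0,0,0,0.001,0,0,0,0,0,0,0,0,0,0,0,0,0,0,0,0,0,0,0,0,0,0,0,0,0,0]}}

```text
clock: 17.0
tool_pos: [0.5559, -0.1469, 0.1264]
tcp_rot: [-0.064, 2.88, 0.009]
force: [-0.3, -0.3, -1.2]
grip_width: 0.023
gripper_force: 59.5
```

Emit:
{"fn": "arm_command", "kwargs": {"deltas": [0,0.0005,0,0.0,0,0,0,0,0.0005,0,0.0,0,0,0,0,0.0005,0,0.0,0,0,0,0,0.0005,0,0.0,0,0,0,0,0.0005,0,0.0,0,0,0,0,0.0005,0,0,0,0,0,0,0,0,0,0,0,0,0,0,0,0,0,0,0,0,0,0,0,0,0,0,0,0,0,0,0,0,0]}}

```text
clock: 17.83
tool_pos: [0.5529, -0.147, 0.1255]
tcp_rot: [-0.064, 2.88, 0.009]
force: [-0.4, 1.1, -2.7]
grip_width: 0.0231
gripper_force: 59.5
```

```bash
python3 - <<'E'
from h import *
st(); shelf(-.03,.085,.0)
w=cams.read_camera("wrist");g=w["img"].astype(int).sum(2); print(g[112:180:2,215].tolist())
E
```

```text
t 17.83 tcp [ 0.5529 -0.147   0.1255] x [-0.965 -0.043 -0.258] z [ 0.258  0.012 -0.966] F [-0.4   1.06 -2.68] w 0.0231 q [ 0.16  0.45  0.07  2.05 -0.25  0.41  2.06]
goal [ 0.5521 -0.1469  0.1228] shift [0.0014 0.0001 0.0024] turn [ 0.0008 -0.0009  0.0005] now shelf [-0.0286  0.0849  0.0024]
[182, 178, 176, 170, 164, 168, 178, 176, 177, 183, 192, 197, 190, 177, 130, 69, 49, 60, 67, 67, 68, 70, 69, 69, 75, 152, 94, 85, 84, 86, 87, 89, 102, 124]
```

Emit:
{"fn": "arm_command", "kwargs": {"deltas": [0,0.0005,0,0.0,0,0,0,0,0.0005,0,0.0,0,0,0,0,0.0005,0,0.0,0,0,0,0,0.0005,0,0.0,0,0,0,0,0.0,0,0.0,0,0,0,0,0.0,0,0,0,0,0,0,0,0,0,0,0,0,0,0,0,0,0,0,0,0,0,0,0,0,0,0,0,0,0,0,0,0,0]}}

```text
clock: 18.72
tool_pos: [0.5509, -0.1471, 0.125]
tcp_rot: [-0.064, 2.88, 0.009]
force: [-0.9, 0.0, -1.3]
grip_width: 0.0229
gripper_force: 59.5
```

Emit:
{"fn": "arm_command", "kwargs": {"deltas": [0,0.0005,0,0.0,0,0,0,0,0.0005,0,0.0,0,0,0,0,0.0005,0,0.0,0,0,0,0,0.0,0,0.0,0,0,0,0,0.0,0,0.0,0,0,0,0,0.0,0,0,0,0,0,0,0,0,0,0,0,0,0,0,0,0,0,0,0,0,0,0,0,0,0,0,0,0,0,0,0,0,0]}}

```text
clock: 19.55
tool_pos: [0.5503, -0.1472, 0.125]
tcp_rot: [-0.064, 2.879, 0.009]
force: [4.9, 0.7, -0.6]
grip_width: 0.023
gripper_force: 59.5
```

There is contact with the lip at +5 N in x. Now I lower onto the board.

Emit:
{"fn": "arm_command", "kwargs": {"deltas": [0,-0.0004,0,0.0005,0,0,0,0,0,0,0.0005,0,0,0,0,0.0,0,0.0005,0,0,0,0,0.0,0,0.0,0,0,0,0,0.0,0,0.0,0,0,0,0,0.0,0,0,0,0,0,0,0,0,0,0,0,0,0,0,0,0,0,0,0,0,0,0,0,0,0,0,0,0,0,0,0,0,0]}}

```text
clock: 20.38
tool_pos: [0.5507, -0.1474, 0.1236]
tcp_rot: [-0.063, 2.879, 0.009]
force: [5.8, 0.2, 1.9]
grip_width: 0.0229
gripper_force: 59.8
```

Emit:
{"fn": "arm_command", "kwargs": {"deltas": [0,0,0,0.0005,0,0,0,0,0,0,0.0005,0,0,0,0,0.0,0,0.0,0,0,0,0,0.0,0,0.0,0,0,0,0,0.0,0,0.0,0,0,0,0,0.0,0,0,0,0,0,0,0,0,0,0,0,0,0,0,0,0,0,0,0,0,0,0,0,0,0,0,0,0,0,0,0,0,0]}}

```text
clock: 21.22
tool_pos: [0.5509, -0.1475, 0.1232]
tcp_rot: [-0.063, 2.879, 0.009]
force: [1.0, 0.3, 10.2]
grip_width: 0.0232
gripper_force: 61.1
```

It is seated. I release and retreat along the shelf normal, then look.

Emit:
{"fn": "arm_command", "kwargs": {"deltas": [0,0,0,-0.0005,0,0,0,0.03,0,0,0,0,0,0,0.045,0,0,0,0,0,0,0.06,0,0,0,0,0,0,0.06,0,0,-0.005,0,0,0,0.06,0,0,-0.015,0,0,0,0.06,0,0,-0.02,0,0,0,0.06,0,0,-0.02,0,0,0,0.06,0,0,-0.02,0,0,0,0.06,0,0,-0.02,0,0,0]}}

```text
clock: 22.05
tool_pos: [0.5233, -0.1483, 0.2199]
tcp_rot: [-0.063, 2.882, 0.01]
force: [0.6, 0.1, -0.7]
grip_width: 0.0598
gripper_force: 0.0
```

```bash
python3 - <<'E'
from h import *
for i in range(3): t=cams.read_camera("top")
w=cams.read_camera("wrist");cv2.imwrite("pics/w8.png",w["img"]); st()
for b in blocks(t,.04,250): print(*b)
plan((.4165,-.062,.20),np.radians(-11))
E
```

```text
t 22.25 tcp [ 0.5242 -0.1482  0.2194] x [-0.965 -0.043 -0.258] z [ 0.257  0.012 -0.966] F [ 0.05 -0.3  -0.57] w 0.0598 q [ 0.13  0.25  0.13  2.04 -0.19  0.61  2.  ]
[175.7 170.3] 436 [609.3 355.4] [70.8 96.8] 3.8
[125.8 202.7] 1104 [487.7 547.1] [140.2 141.8] -89.4
[275.2 211.9] 401 [436.9 -26.7] [66.8 89.8] -15.7
[499.5 368.7] 700 [-158.9 -823.6] [ 91.6 100.4] -1.8
shift [ 0.1053  0.0909 -0.008 ] turn [0.0315 0.2593 0.235 ]
```

View pics/w8.png

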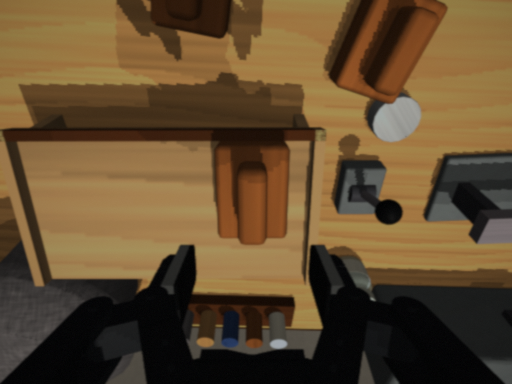

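Block B is flat against the lip and square. Block C has been knocked to (0.437, -0.027) with yaw -15.7°. Next is block C.

```bash
python3 - <<'E'
from h import *
plan((.4368,-.0267,.19),np.radians(-15.7))
E
```

```text
shift [0.0867 0.1252 0.0074] turn [0.0422 0.2582 0.3165]
```

Emit:
{"fn": "arm_command", "kwargs": {"deltas": [0.07,0.007,0.01,0,0,0,0,0.07,0.012,0.018,0,0,0,0,0.07,0.016,0.023,0.002,0,0,0,0.07,0.018,0.025,0.002,0,0,0,0.07,0.018,0.025,0.002,0,0,0,0.07,0.016,0.024,0.002,0,0,0,0.07,0,0,0,0.0105,0.0645,0.079,0.07,0,0,0,0.0105,0.0645,0.079,0.07,0,0,0,0.0105,0.0645,0.079,0.07,0,0,0,0.0105,0.0645,0.079]}}

```text
clock: 23.08
tool_pos: [0.4356, -0.0259, 0.1883]
tcp_rot: [-0.431, -3.107, 0.001]
force: [0.6, 0.1, 0.2]
grip_width: 0.0701
gripper_force: 0.0
```

```bash
python3 - <<'E'
from h import *
for i in range(3):w=cams.read_camera("wrist")
st(); plan((.4368,-.0267,.047),np.radians(-15.7))
h=cv2.cvtColor(w["img"],cv2.COLOR_BGR2HSV); m=cv2.inRange(h,(10,165,20),(15,255,255))
k,l,s,ce=cv2.connectedComponentsWithStats(m)
for i in range(1,k):
    if s[i,4]>1500:
        r=cv2.minAreaRect(np.argwhere(l==i)[:,::-1].astype(np.float32)); print(s[i],ce[i].round(0),np.round(r[0]),np.round(r[1]),r[2])
print(proj(w,[(.4368,-.0267,.05)]))
E
```

```text
t 23.23 tcp [ 0.4368 -0.0266  0.1881] x [-0.963  0.268  0.   ] z [-0.001 -0.001 -1.   ] F [-0.16 -0.74 -1.03] w 0.0698 q [-0.17  0.24  0.14  2.12 -0.05  0.78  1.3 ]
shift [-1.000e-04  0.000e+00  1.411e-01] turn [-0.0007 -0.0004  0.0029]
[  32  132   96   94 6828] [ 79. 179.] [ 78. 180.] [93. 83.] 74.05460357666016
[ 218  135   66   91 5529] [252. 179.] [250. 180.] [90. 65.] 90.0
[ 170  271   41   92 2016] [190. 322.] [190. 316.] [91. 40.] 90.0
[[250.66362772 181.23063423]]
```

Block C is aligned (angle 90°, column about 251). I descend, grip and lift.

Emit:
{"fn": "arm_command", "kwargs": {"deltas": [0.07,0,0,0.01,0,0,0,0.07,0,0,0.02,0,0,0,0.07,0,0,0.03,0,0,0,0.07,0,0,0.03,0,0,0,0.07,0,0,0.023,0,0,0,0.07,0,0,0.015,0,0,0,0.07,0,0,0.013,0,0,0,0.07,0,0,0,0,0,0,0.0,0,0,0,0,0,0,0.0,0,0,0,0,0,0]}}

```text
clock: 24.07
tool_pos: [0.4369, -0.027, 0.0489]
tcp_rot: [0.427, 3.111, 0.0]
force: [0.7, -0.5, -0.0]
grip_width: 0.0469
gripper_force: 0.0
```

Emit:
{"fn": "arm_command", "kwargs": {"deltas": [0,0,0,0,0,0,0,0,0,0,0,0,0,0,0,0,0,0,0,0,0,0,0,0,0,0,0,0,0,0,0,-0.005,0,0,0,0,0,0,-0.015,0,0,0,0,0,0,-0.02,0,0,0,0,0,0,-0.02,0,0,0,0,0,0,-0.02,0,0,0,0,0,0,-0.02,0,0,0]}}

```text
clock: 24.9
tool_pos: [0.4368, -0.0271, 0.1496]
tcp_rot: [0.428, 3.112, 0.0]
force: [-0.6, -0.1, -2.0]
grip_width: 0.0232
gripper_force: 58.9
```

Emit:
{"fn": "arm_command", "kwargs": {"deltas": [0,0,0,-0.01,0,0,0,0,0,0,-0.01,0,0,0,0,0,0,-0.01,0,0,0,0,0,0,-0.01,0,0,0,0,0,0,-0.01,0,0,0,0,0,0,0,0,0,0,0,0,0,0,0,0,0,0,0,0,0,0,0,0,0,0,0,0,0,0,0,0,0,0,0,0,0,0]}}

```text
clock: 25.73
tool_pos: [0.4367, -0.0271, 0.1978]
tcp_rot: [-0.428, -3.112, 0.0]
force: [-0.1, -0.7, -1.5]
grip_width: 0.0231
gripper_force: 59.0
```

```bash
python3 - <<'E'
from h import *
f=[]
for i in range(5): w=cams.read_camera("wrist"); f.append(ctrl.observe()["force"])
print(np.mean(f,0).round(2)); st()
print("rail0"); plan((.5988,.2535,.2),np.radians(5.1)); shelf(-.015,0,.07)
t=cams.read_camera("top")
for b in blocks(t,.04,250): print(*b)
E
```

```text
[-0.33 -0.17 -1.99]
t 25.98 tcp [ 0.4371 -0.0271  0.1981] x [-0.963  0.27  -0.   ] z [ 0. -0. -1.] F [-0.2   0.38 -2.35] w 0.023 q [-0.17  0.22  0.15  2.11 -0.05  0.81  1.3 ]
rail0
shift [-0.0799  0.3138 -0.0019] turn [-0.000e+00  1.000e-04 -3.626e-01]
goal [ 0.5522 -0.232   0.1943] shift [-0.1662 -0.1662  0.0038] turn [-0.0416 -0.2595 -0.3154] now shelf [-0.1165  0.2097  0.1011]
[175.8 170.3] 440 [609.3 355.1] [71.2 97.2] 4.1
[308.4 177.4] 403 [ 564.5 -158.2] [ 70.4 105.8] 7.7
[125.8 202.7] 1100 [487.6 545.1] [138.4 144.9] 44.7
[321.1 223.5] 410 [ 387.5 -200.3] [67.2 89.2] -7.6
[499.5 368.7] 704 [-158.9 -823.6] [ 91.6 100.4] -1.8
```

Block C is light too. I raise it to clear block B and carry it to the shelf slot at y=0.

Emit:
{"fn": "arm_command", "kwargs": {"deltas": [0,0,0,-0.015,0,0,0,0,0,0,-0.025,0,0,0,0,-0.01,-0.01,-0.015,0,0,0,0,-0.022,-0.022,0,0,0,0,0,-0.028,-0.028,0,0,0,0,0,-0.028,-0.028,0,0,0,0,0,-0.028,-0.028,0,0,0,0,0,-0.026,-0.026,0,0,0,0,0,-0.018,-0.018,0,0,0,0,0,-0.006,-0.006,0,0,0,0]}}

```text
clock: 26.87
tool_pos: [0.5529, -0.2365, 0.253]
tcp_rot: [0.435, 3.11, -0.004]
force: [-0.6, -0.4, -2.0]
grip_width: 0.0232
gripper_force: 59.1
```

Emit:
{"fn": "arm_command", "kwargs": {"deltas": [0,0,0,0,0,0,0,0,0,0,0,-0.0104,-0.065,-0.0789,0,0,0,0,-0.0104,-0.065,-0.0789,0,0,0,0,-0.0104,-0.065,-0.0789,0,0,0,0,-0.0104,-0.065,-0.0789,0,0,0,0,0,0,0,0,0,0,0,0,0,0,0,0,0,0,0,0,0,0,0,0,0,0,0,0,0,0,0,0,0,0,0]}}

```text
clock: 27.7
tool_pos: [0.5529, -0.231, 0.2534]
tcp_rot: [-0.064, 2.879, 0.009]
force: [0.4, 0.4, -2.4]
grip_width: 0.0233
gripper_force: 59.1
```

```bash
python3 - <<'E'
from h import *
st(); shelf(-.025,.0,.005)
E
```

```text
t 27.7 tcp [ 0.5529 -0.231   0.2534] x [-0.965 -0.043 -0.259] z [ 0.259  0.012 -0.966] F [ 0.39  0.41 -2.42] w 0.0233 q [ 0.26  0.31  0.15  1.87 -0.23  0.74  2.16]
goal [ 0.5594 -0.2316  0.129 ] shift [ 0.0261 -0.001   0.1218] turn [0.0004 0.0003 0.0006] now shelf [0.001  0.0009 0.1268]
```

Emit:
{"fn": "arm_command", "kwargs": {"deltas": [0,0.008,0,0.01,0,0,0,0,0.008,-0.001,0.018,0,0,0,0,0.008,0,0.02,0,0,0,0,0,0,0.02,0,0,0,0,0,0,0.02,0,0,0,0,0,0,0.015,0,0,0,0,0,0,0.01,0,0,0,0,0,0,0.006,0,0,0,0,0,0,0.003,0,0,0,0,0,0,0,0,0,0]}}

```text
clock: 28.53
tool_pos: [0.5609, -0.2323, 0.1292]
tcp_rot: [-0.063, 2.879, 0.008]
force: [0.4, -0.3, -2.8]
grip_width: 0.0229
gripper_force: 59.1
```

Emit:
{"fn": "arm_command", "kwargs": {"deltas": [0,0,0,0.001,0,0,0,0,0,0,0.001,0,0,0,0,0.001,0,0.0,0,0,0,0,0.001,0,0,0,0,0,0,0.001,0,0,0,0,0,0,0,0,0,0,0,0,0,0,0,0,0,0,0,0,0,0,0,0,0,0,0,0,0,0,0,0,0,0,0,0,0,0,0,0]}}

```text
clock: 29.37
tool_pos: [0.5583, -0.2325, 0.1266]
tcp_rot: [-0.063, 2.878, 0.008]
force: [0.7, 0.4, -1.8]
grip_width: 0.0226
gripper_force: 59.1
```

```bash
python3 - <<'E'
from h import *
st(); shelf(-.03,.0,.0024)
w=cams.read_camera("wrist");g=w["img"].astype(int).sum(2)
for u in(215,290):print(g[112:180:2,u].tolist())
E
```

```text
t 29.37 tcp [ 0.5583 -0.2325  0.1266] x [-0.965 -0.042 -0.26 ] z [ 0.259  0.011 -0.966] F [ 0.66  0.42 -1.84] w 0.0226 q [ 0.32  0.49  0.08  1.95 -0.32  0.47  2.27]
goal [ 0.5552 -0.2318  0.1251] shift [0.0033 0.0008 0.0006] turn [0.     0.0009 0.0002] now shelf [-0.0267 -0.0008  0.003 ]
[215, 210, 208, 209, 212, 213, 225, 236, 234, 225, 217, 217, 192, 136, 64, 72, 88, 85, 85, 83, 83, 83, 84, 133, 224, 227, 152, 109, 106, 105, 105, 105, 113, 135]
[204, 202, 210, 217, 212, 214, 214, 223, 233, 240, 238, 223, 142, 114, 61, 90, 119, 115, 116, 113, 115, 112, 113, 149, 232, 223, 132, 107, 100, 102, 107, 108, 120, 149]
```

Emit:
{"fn": "arm_command", "kwargs": {"deltas": [0,0.0005,0,0.0005,0,0,0,0,0.0005,0,0.0,0,0,0,0,0.0005,0,0.0,0,0,0,0,0.0005,0,0.0,0,0,0,0,0.0005,0,0.0,0,0,0,0,0.0005,0,0,0,0,0,0,0,0,0,0,0,0,0,0,0,0,0,0,0,0,0,0,0,0,0,0,0,0,0,0,0,0,0]}}

```text
clock: 30.25
tool_pos: [0.5556, -0.2326, 0.1254]
tcp_rot: [-0.063, 2.878, 0.008]
force: [0.5, 0.7, -1.7]
grip_width: 0.0231
gripper_force: 59.1
```

Emit:
{"fn": "arm_command", "kwargs": {"deltas": [0,0.0005,0,0.0,0,0,0,0,0.0005,0,0.0,0,0,0,0,0.0,0,0.0,0,0,0,0,0.0,0,0.0,0,0,0,0,0.0,0,0.0,0,0,0,0,0.0,0,0,0,0,0,0,0,0,0,0,0,0,0,0,0,0,0,0,0,0,0,0,0,0,0,0,0,0,0,0,0,0,0]}}

```text
clock: 31.08
tool_pos: [0.5546, -0.2326, 0.1251]
tcp_rot: [-0.063, 2.878, 0.008]
force: [-0.7, -0.8, -1.7]
grip_width: 0.0232
gripper_force: 59.1
```

Emit:
{"fn": "arm_command", "kwargs": {"deltas": [0,0.0005,0,0.0,0,0,0,0,0.0005,0,0.0,0,0,0,0,0.0,0,0.0,0,0,0,0,0.0,0,0.0,0,0,0,0,0.0,0,0.0,0,0,0,0,0.0,0,0,0,0,0,0,0,0,0,0,0,0,0,0,0,0,0,0,0,0,0,0,0,0,0,0,0,0,0,0,0,0,0]}}

```text
clock: 31.92
tool_pos: [0.5538, -0.2327, 0.125]
tcp_rot: [-0.063, 2.878, 0.008]
force: [0.9, 0.0, -2.2]
grip_width: 0.023
gripper_force: 59.1
```

Emit:
{"fn": "arm_command", "kwargs": {"deltas": [0,0.0005,0,0.0,0,0,0,0,0.0005,0,0.0,0,0,0,0,0.0,0,0.0,0,0,0,0,0.0,0,0.0,0,0,0,0,0.0,0,0.0,0,0,0,0,0.0,0,0,0,0,0,0,0,0,0,0,0,0,0,0,0,0,0,0,0,0,0,0,0,0,0,0,0,0,0,0,0,0,0]}}

```text
clock: 32.75
tool_pos: [0.5535, -0.2327, 0.1251]
tcp_rot: [-0.063, 2.877, 0.008]
force: [5.1, 1.4, -0.3]
grip_width: 0.0228
gripper_force: 59.0
```

There is lip contact. I lower in small steps to seat it.

Emit:
{"fn": "arm_command", "kwargs": {"deltas": [0,-0.0004,0,0.0005,0,0,0,0,0,0,0.0005,0,0,0,0,0.0,0,0.0005,0,0,0,0,0.0,0,0.0,0,0,0,0,0.0,0,0.0,0,0,0,0,0.0,0,0,0,0,0,0,0,0,0,0,0,0,0,0,0,0,0,0,0,0,0,0,0,0,0,0,0,0,0,0,0,0,0]}}

```text
clock: 33.58
tool_pos: [0.554, -0.233, 0.1237]
tcp_rot: [-0.063, 2.877, 0.007]
force: [4.6, 0.2, 4.7]
grip_width: 0.0231
gripper_force: 59.7
```

Emit:
{"fn": "arm_command", "kwargs": {"deltas": [0,0,0,0.0005,0,0,0,0,0,0,0.0005,0,0,0,0,0.0,0,0.0,0,0,0,0,0.0,0,0.0,0,0,0,0,0.0,0,0.0,0,0,0,0,0.0,0,0,0,0,0,0,0,0,0,0,0,0,0,0,0,0,0,0,0,0,0,0,0,0,0,0,0,0,0,0,0,0,0]}}

```text
clock: 34.42
tool_pos: [0.5541, -0.2328, 0.1236]
tcp_rot: [-0.063, 2.877, 0.008]
force: [-1.1, 2.3, 16.0]
grip_width: 0.0225
gripper_force: 61.3
```

Emit:
{"fn": "arm_command", "kwargs": {"deltas": [0,0,0,-0.001,0,0,0,0.03,0,0,0,0,0,0,0.045,0,0,0,0,0,0,0.06,0,0,0,0,0,0,0.06,0,0,-0.005,0,0,0,0.06,0,0,-0.015,0,0,0,0.06,0,0,-0.02,0,0,0,0.06,0,0,-0.02,0,0,0,0.06,0,0,-0.02,0,0,0,0.06,0,0,-0.02,0,0,0]}}

```text
clock: 35.25
tool_pos: [0.5262, -0.2338, 0.2203]
tcp_rot: [-0.063, 2.88, 0.009]
force: [0.8, 0.7, -0.4]
grip_width: 0.0599
gripper_force: 0.0
```

```bash
cat >> h.py <<'E'
def lipgaps(w):
    h=cv2.cvtColor(w["img"],cv2.COLOR_BGR2HSV); m=cv2.inRange(h,(10,165,20),(15,255,255))
    k,l,s,ce=cv2.connectedComponentsWithStats(m)
    for i in range(1,k):
        if s[i,4]>1500:
            r=cv2.minAreaRect(np.argwhere(l==i)[:,::-1].astype(np.float32)); print(s[i],np.round(r[0]),np.round(r[1]),r[2])
E
python3 - <<'E'
from h import *
for i in range(3): t=cams.read_camera("top")
w=cams.read_camera("wrist");cv2.imwrite("pics/w9.png",w["img"]); st(); lipgaps(w)
g=w["img"].astype(int).sum(2)
for u in(225,280):print(g[112:170:2,u].tolist())
for b in blocks(t,.04,250): print(*b)
plan((.3875,-.2003,.19),np.radians(-7.7))
E
```

```text
t 35.45 tcp [ 0.5271 -0.2338  0.2198] x [-0.965 -0.042 -0.259] z [ 0.259  0.011 -0.966] F [-0.14  0.7   0.01] w 0.0601 q [ 0.29  0.31  0.14  1.96 -0.26  0.65  2.22]
[   5    0   73   38 1809] [41. 18.] [72. 37.] 0.0
[ 249    0   81   39 2457] [289.  19.] [38. 80.] 90.0
[   97   129   311   116 17971] [252. 186.] [115. 310.] 90.0
[ 218  294  100   53 2397] [267. 319.] [100.  50.] 2.6025619506835938
[152, 152, 150, 157, 166, 173, 166, 159, 105, 48, 57, 57, 60, 57, 60, 73, 77, 98, 144, 181, 212, 216, 220, 220, 221, 223, 253, 261, 262]
[150, 156, 158, 155, 157, 169, 175, 167, 100, 48, 62, 63, 62, 57, 55, 68, 79, 100, 146, 184, 215, 221, 221, 226, 256, 258, 259, 266, 265]
[175.8 170.4] 439 [609. 355.] [70.9 97.3] 4.5
[307.3 179.2] 513 [ 564.3 -154.1] [102.8 118.2] -86.8
[125.9 202.7] 1101 [489.4 545.2] [135.4 146.5] 88.4
[321.2 223.4] 416 [ 387.6 -199.8] [68.8 89. ] -3.2
[499.5 368.6] 703 [-158.9 -823.6] [ 91.6 100.4] -1.8
shift [ 0.141   0.0396 -0.007 ] turn [0.0234 0.2618 0.1771]
```

Block C sits flush. Now block D.

Emit:
{"fn": "arm_command", "kwargs": {"deltas": [0.07,0.01,0.003,0,0,0,0,0.07,0.02,0.006,0,0,0,0,0.07,0.028,0.008,0,0,0,0,0.07,0.03,0.008,0,0,0,0,0.07,0.03,0.008,0,0,0,0,0.07,0.023,0.007,0,0,0,0,0.07,0,0,0,0.0059,0.0655,0.0443,0.07,0,0,0,0.0059,0.0655,0.0443,0.07,0,0,0,0.0059,0.0655,0.0443,0.07,0,0,0,0.0059,0.0655,0.0443]}}

```text
clock: 36.28
tool_pos: [0.3887, -0.1995, 0.1824]
tcp_rot: [-0.214, -3.129, 0.001]
force: [0.7, 0.1, -0.4]
grip_width: 0.0699
gripper_force: 0.0
```

```bash
python3 - <<'E'
from h import *
for i in range(3):w=cams.read_camera("wrist")
st(); plan((.3875,-.2003,.047),np.radians(-7.7)); lipgaps(w); print(proj(w,[(.3875,-.2003,.05)]))
E
```

```text
t 36.43 tcp [ 0.39   -0.1992  0.1821] x [-0.991  0.131  0.001] z [-0.001  0.    -1.   ] F [-1.1   0.12  0.86] w 0.07 q [ 0.2   0.25  0.2   2.13 -0.07  0.77  1.88]
shift [ 0.0022 -0.0014  0.1351] turn [ 0.0001 -0.0008  0.003 ]
[ 214  133   68   93 5768] [247. 179.] [67. 92.] 1.2730300426483154
[ 170  297  165   65 5450] [254. 338.] [ 63. 163.] 82.23483276367188
[[249.63889871 180.33494165]]
```

Emit:
{"fn": "arm_command", "kwargs": {"deltas": [0.07,0.002,-0.001,0.01,0,0,0.01,0.07,0,0,0.02,0,0,0,0.07,0,0,0.03,0,0,0,0.07,0,0,0.03,0,0,0,0.07,0,0,0.02,0,0,0,0.07,0,0,0.013,0,0,0,0.07,0,0,0.012,0,0,0,0.07,0,0,0,0,0,0,0.0,0,0,0,0,0,0,0.0,0,0,0,0,0,0]}}

```text
clock: 37.27
tool_pos: [0.3872, -0.2008, 0.0486]
tcp_rot: [0.227, 3.133, -0.0]
force: [0.7, -0.0, -0.1]
grip_width: 0.0468
gripper_force: 0.0
```

Emit:
{"fn": "arm_command", "kwargs": {"deltas": [0,0,0,0,0,0,0,0,0,0,0,0,0,0,0,0,0,0,0,0,0,0,0,0,0,0,0,0,0,0,0,-0.005,0,0,0,0,0,0,-0.015,0,0,0,0,0,0,-0.02,0,0,0,0,0,0,-0.02,0,0,0,0,0,0,-0.02,0,0,0,0,0,0,-0.02,0,0,0]}}

```text
clock: 38.1
tool_pos: [0.3865, -0.1996, 0.1488]
tcp_rot: [-0.226, -3.131, -0.001]
force: [0.5, -1.1, -5.2]
grip_width: 0.0229
gripper_force: 63.3
```

Emit:
{"fn": "arm_command", "kwargs": {"deltas": [0,0,0,-0.02,0,0,0,0,0,0,-0.02,0,0,0,0,0,0,-0.02,0,0,0,0,0,0,-0.02,0,0,0,0,0,0,-0.02,0,0,0,0,0,0,0,0,0,0,0,0,0,0,0,0,0,0,0,0,0,0,0,0,0,0,0,0,0,0,0,0,0,0,0,0,0,0]}}

```text
clock: 38.93
tool_pos: [0.3866, -0.2001, 0.2468]
tcp_rot: [-0.226, -3.131, -0.001]
force: [0.2, 0.2, -5.5]
grip_width: 0.0232
gripper_force: 63.5
```

```bash
python3 - <<'E'
from h import *
f=[]
for i in range(5): w=cams.read_camera("wrist"); f.append(ctrl.observe()["force"])
print(np.mean(f,0).round(2)); st()
print("rail0"); plan((.5988,.2535,.245),np.radians(5.1)); shelf(-.015,-.085,.12)
for b in blocks(cams.read_camera("top"),.04,250): print(*b)
E
```

```text
[ 0.03 -0.02 -5.88]
t 39.18 tcp [ 0.3874 -0.2005  0.2478] x [-0.99   0.144  0.001] z [-0.001 -0.    -1.   ] F [ 0.35  0.26 -5.76] w 0.0228 q [ 0.17  0.14  0.22  2.07 -0.04  0.94  1.84]
rail0
shift [-0.1438  0.4797  0.0027] turn [-0.     -0.0007 -0.2335]
goal [ 0.543  -0.3174  0.2426] shift [-0.1708 -0.0933  0.0051] turn [-0.0247 -0.2617 -0.1871] now shelf [-0.1589  0.0386  0.164 ]
[175.8 170.4] 439 [609.  355.1] [71.4 96.7] 3.8
[306.8 178.9] 497 [ 564.  -145.2] [102.  102.3] 4.1
[329.5 176.7] 474 [ 566.8 -243.3] [ 70.7 102.8] -1.6
[125.9 202.8] 1109 [487.6 545.1] [138.4 145. ] 44.7
[499.5 368.7] 703 [-158.9 -823.7] [ 91.3 100.4] -1.8
```

Block D is heavy, so it goes on the rail, next to A.

```bash
python3 - <<'E'
from h import *
plan((.6006,.2336,.20),np.radians(5.1))
E
```

```text
shift [-0.1484  0.4603  0.0478] turn [-1.000e-04 -5.000e-04 -2.335e-01]
```

Emit:
{"fn": "arm_command", "kwargs": {"deltas": [0,-0.006,0.018,0,0,0,0,0,-0.011,0.034,0,0,0,0,0,-0.012,0.037,0,0,0,0,0,-0.012,0.037,0,0,0,0,0,-0.012,0.037,0,0,0,0,0,-0.012,0.037,0,0,0,0,0,-0.012,0.037,0,0,0,0,0,-0.012,0.037,0,0,0,0,0,-0.012,0.037,0,0,0,0,0,-0.012,0.037,0,0,0,0]}}

```text
clock: 40.07
tool_pos: [0.55, 0.1294, 0.2479]
tcp_rot: [-0.227, -3.133, 0.0]
force: [1.3, 0.0, -5.6]
grip_width: 0.0228
gripper_force: 63.6
```

Emit:
{"fn": "arm_command", "kwargs": {"deltas": [0,-0.012,0.037,0,0,0,0,0,-0.012,0.037,0,0,0,0,0,-0.011,0.034,0,0,0,0,0,0,0,0,0,0,-0.058,0,0,0,0.01,0,0,-0.059,0,0,0,0.02,0,0,-0.058,0,0,0,0.018,0,0,-0.058,0,0,0,0,0,0,0,0,0,0,0,0,0,0,0,0,0,0,0,0,0]}}

```text
clock: 40.9
tool_pos: [0.6003, 0.2296, 0.201]
tcp_rot: [-0.136, 3.138, 0.0]
force: [0.9, -0.2, -5.1]
grip_width: 0.023
gripper_force: 63.2
```

```bash
python3 - <<'E'
from h import *
cams.read_camera("wrist"); st(); plan((.6006,.2336,.1395),np.radians(5.1))
E
```

```text
t 40.95 tcp [0.6006 0.2298 0.2015] x [-0.996 -0.087 -0.002] z [ 0.002  0.001 -1.   ] F [ 0.4  -0.84 -5.4 ] w 0.023 q [-0.39  0.55 -0.06  1.58  0.04  1.    1.19]
shift [-0.0002  0.0038  0.062 ] turn [ 0.0006  0.0021 -0.002 ]
```

Emit:
{"fn": "arm_command", "kwargs": {"deltas": [0,0,0,0.005,0,0.002,-0.002,0,0,0,0.01,0,0,0,0,0,0,0.013,0,0,0,0,0,0,0.012,0,0,0,0,0,0,0.01,0,0,0,0,0,0,0.006,0,0,0,0,0,0,0.004,0,0,0,0,0,0,0.002,0,0,0,0,0,0,0,0,0,0,0,0,0,0,0,0,0]}}

```text
clock: 41.78
tool_pos: [0.5991, 0.229, 0.1391]
tcp_rot: [0.142, -3.135, 0.001]
force: [-5.5, -2.1, 4.4]
grip_width: 0.0228
gripper_force: 64.7
```

Emit:
{"fn": "arm_command", "kwargs": {"deltas": [0,0,0,0.0005,0,0,0,0,0,0,0.0005,0,0,0,0,0,0,0.0005,0,0,0,0,0,0,0,0,0,0,0,0,0,0,0,0,0,0,0,0,0,0,0,0,0,0,0,0,0,0,0,0,0,0,0,0,0,0,0,0,0,0,0,0,0,0,0,0,0,0,0,0]}}

```text
clock: 42.62
tool_pos: [0.5992, 0.229, 0.139]
tcp_rot: [0.142, -3.136, 0.001]
force: [-7.8, -4.3, 13.4]
grip_width: 0.0232
gripper_force: 66.0
```

```bash
python3 - <<'E'
from h import *
st(); plan((.6006,.2336,.1365),np.radians(5.1))
E
```

```text
t 42.62 tcp [0.5992 0.229  0.139 ] x [-0.996 -0.09   0.003] z [-0.003 -0.001 -1.   ] F [-7.84 -4.31 13.41] w 0.0232 q [-0.39  0.63 -0.06  1.63  0.05  0.89  1.19]
shift [-0.0018  0.0045  0.0025] turn [-0.0007 -0.0028  0.0012]
```

Contact came slightly early and off by 1.8 mm. I ease up, recentre and lower again.

Emit:
{"fn": "arm_command", "kwargs": {"deltas": [0,0,0,-0.001,0,0,0,0,0,0,-0.002,0,0,0,0,0,0,-0.001,0,0,0,0,0,0,0,0,0,0,0,0,0,0,0,0,0,0,0,0,0,0,0,0,0,0,0,0,0,0,0,0,0,0,0,0,0,0,0,0,0,0,0,0,0,0,0,0,0,0,0,0]}}

```text
clock: 43.45
tool_pos: [0.5995, 0.2294, 0.1405]
tcp_rot: [0.142, -3.136, 0.0]
force: [0.6, -0.7, -5.3]
grip_width: 0.0229
gripper_force: 63.3
```

```bash
python3 - <<'E'
from h import *
st(); plan((.6008,.2290,.138),np.radians(5.1))
E
```

```text
t 43.45 tcp [0.5995 0.2294 0.1405] x [-0.996 -0.09   0.002] z [-0.002 -0.    -1.   ] F [ 0.6  -0.67 -5.28] w 0.0229 q [-0.39  0.63 -0.06  1.63  0.05  0.89  1.19]
shift [-0.0012 -0.0005  0.0025] turn [-0.0002 -0.0021  0.0015]
```

Emit:
{"fn": "arm_command", "kwargs": {"deltas": [0,-0.0012,0,0,0,-0.002,0,0,0,0,0.0005,0,0,0,0,0,0,0.0005,0,0,0,0,0,0,0.0005,0,0,0,0,0,0,0,0,0,0,0,0,0,0,0,0,0,0,0,0,0,0,0,0,0,0,0,0,0,0,0,0,0,0,0,0,0,0,0,0,0,0,0,0,0]}}

```text
clock: 44.28
tool_pos: [0.6008, 0.2295, 0.1391]
tcp_rot: [0.142, -3.138, 0.0]
force: [-0.3, -0.7, -5.1]
grip_width: 0.0231
gripper_force: 63.3
```

Emit:
{"fn": "arm_command", "kwargs": {"deltas": [0,0,0,0.0005,0,0,0,0,0,0,0,0,0,0,0,0,0,0,0,0,0,0,0,0,0,0,0,0,0,0,0,0,0,0,0,0,0,0,0,0,0,0,0,0,0,0,0,0,0,0,0,0,0,0,0,0,0,0,0,0,0,0,0,0,0,0,0,0,0,0]}}

```text
clock: 45.12
tool_pos: [0.6009, 0.2294, 0.139]
tcp_rot: [-0.142, 3.138, -0.0]
force: [-2.9, -2.3, 5.6]
grip_width: 0.0232
gripper_force: 64.9
```

It rests on the rail. I release, rise and look.

Emit:
{"fn": "arm_command", "kwargs": {"deltas": [0,0,0,-0.0003,0,0,0,0.03,0,0,0,0,0,0,0.045,0,0,0,0,0,0,0.06,0,0,0,0,0,0,0.06,0,0,-0.005,0,0,0,0.06,0,0,-0.015,0,0,0,0.06,0,0,-0.02,0,0,0,0.06,0,0,-0.02,0,0,0,0.06,0,0,-0.02,0,0,0,0.06,0,0,-0.02,0,0,0]}}

```text
clock: 45.95
tool_pos: [0.6009, 0.2296, 0.2403]
tcp_rot: [-0.142, 3.138, 0.0]
force: [0.4, -0.7, -0.2]
grip_width: 0.0594
gripper_force: 0.0
```

```bash
python3 - <<'E'
from h import *
for i in range(3): cams.read_camera("top")
t=cams.read_camera("top")
w=cams.read_camera("wrist"); s=cams.read_camera("scene"); st(); lipgaps(w)
for b in blocks(t,.04,250): print(*b)
cv2.imwrite("pics/fin.png",np.vstack([np.hstack([w["img"][100:300],np.zeros((200,8,3),np.uint8),cv2.resize(t["img"][130:230,150:290],(280,200))]),np.hstack([cv2.resize(s["img"][120:320,120:330],None,fx=2,fy=1.99)[:398],cv2.resize(t["img"][130:210,270:345],(380,398))])[:, :800]]))
E
```

```text
t 46.25 tcp [0.6001 0.2293 0.2378] x [-0.996 -0.091  0.002] z [-0.002 -0.001 -1.   ] F [ 0.3  -0.41  0.69] w 0.0597 q [-0.39  0.52 -0.06  1.55  0.04  1.08  1.2 ]
[ 463   42   49  116 3854] [487.  99.] [115.  48.] 90.0
[ 326  141   90  105 7765] [369. 191.] [ 83. 106.] 5.617580413818359
[ 214  142   75  104 6959] [251. 194.] [103.  74.] 90.0
[175.2 171.2] 392 [608.9 355.2] [68.  97.5] 7.1
[317.9 177.9] 980 [ 565.9 -187.8] [103.  185.2] -87.1
[125.7 202.6] 1092 [488.5 546.1] [138.4 142.2] 44.7
[499.5 368.7] 701 [-158.9 -823.6] [ 91.6 100.4] -1.8
```

View pics/fin.png

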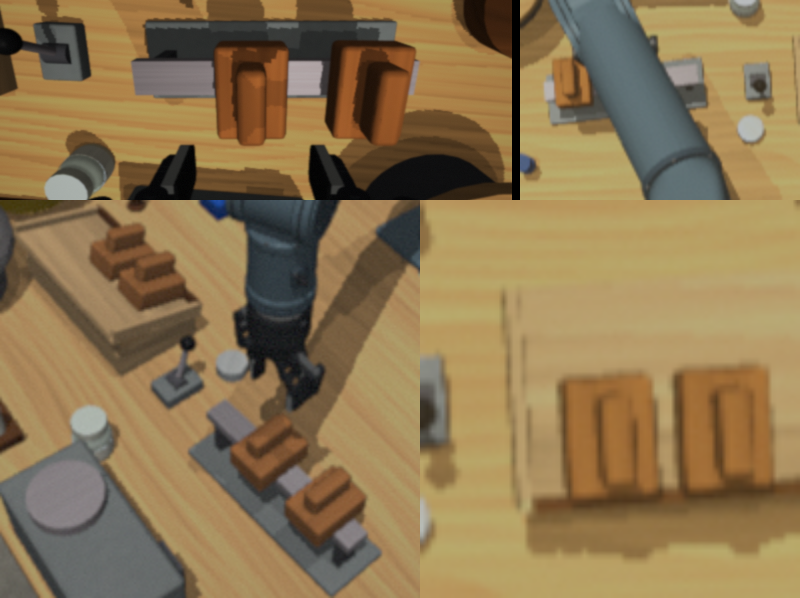

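All four blocks are placed square: two on the rail and two flush at the lip. Next I locate the lever ball from two views.

```bash
cat >> h.py <<'E'
def ball(guess=(.583,-.007,.097)):
    cs=[];uv=[]
    for n in("top","scene"):
        c=cams.read_camera(n); p=proj(c,guess)[0].astype(int); g=cv2.cvtColor(c["img"],cv2.COLOR_BGR2GRAY); x0,y0=p-12; sub=g[y0:y0+25,x0:x0+25]
        m=(sub<52).astype(np.uint8); k,l,s,ce=cv2.connectedComponentsWithStats(m)
        i=1+np.argmax(s[1:,4]); cs.append(c); uv.append(ce[i]+[x0,y0]); print(n,p,uv[-1].round(1),s[i])
    X=tri(cs,uv); print("ball",X.round(4),[ (proj(c,X)[0]-u).round(2) for c,u in zip(cs,uv)]); return X
E
python3 - <<'E'
from h import *
ball(); st(); plan((.530,-.007,.2),np.radians(0))
E
```

```text
top [269 171] [269.4 172.8] [10 12  6  5 17]
scene [213 192] [213.1 191.4] [ 9  8  7  8 43]
ball [ 0.581  -0.0089  0.0964] [array([ 0.55, -0.65]), array([1.02, 0.21])]
t 46.35 tcp [0.6001 0.2293 0.2376] x [-0.996 -0.09   0.002] z [-0.002 -0.001 -1.   ] F [-0.16 -0.91  0.42] w 0.0598 q [-0.39  0.52 -0.06  1.55  0.04  1.08  1.2 ]
shift [ 0.0911 -0.2289  0.038 ] turn [-0.001  -0.002   0.0906]
```

Emit:
{"fn": "arm_command", "kwargs": {"deltas": [0.03,0.006,-0.016,0,0,0,0,0.01,0.01,-0.026,0,0,0,0,0,0.012,-0.03,0,0,0,0,0,0.012,-0.03,0.0,0,0,0,0,0.012,-0.03,0.0,0,0,0,0,0.012,-0.03,0.0,0,0,0,0,0.012,-0.03,0.0,0,0,0,0,0.01,-0.027,0,0,0,0,0,0.005,-0.012,0.02,0,-0.002,0.045,0,0,0,0.02,0,0,0.045]}}

```text
clock: 47.18
tool_pos: [0.5306, -0.0135, 0.1989]
tcp_rot: [0.012, 3.138, -0.003]
force: [-0.3, -0.2, -1.9]
grip_width: -0.0001
gripper_force: 0.0
```

Emit:
{"fn": "arm_command", "kwargs": {"deltas": [0,0,0,0,0,0,0,0,0,0,0.02,0,0,0,0,0,0,0.025,0,0,0,0,0,0,0.025,0,0,0,0,0,0,0.025,0,0,0,0,0,0,0.015,0,0,0,0,0,0,0.008,0,0,0,0,0,0,0,0,0,0,0,0,0,0,0,0,0,0,0,0,0,0,0,0]}}

```text
clock: 48.02
tool_pos: [0.5323, -0.0085, 0.0821]
tcp_rot: [-0.002, 3.138, 0.0]
force: [-0.2, 0.6, 1.1]
grip_width: -0.0004
gripper_force: 0.0
```

```bash
python3 - <<'E'
from h import *
st(); plan((.550,-.009,.08),0)
E
```

```text
t 48.02 tcp [ 0.5323 -0.0085  0.0821] x [-1.    -0.001 -0.004] z [ 0.004  0.    -1.   ] F [-0.15  0.64  1.11] w -0.0004 q [-0.07  0.55 -0.    1.95  0.    0.63  1.5 ]
shift [-0.0176 -0.0005  0.0022] turn [0.0001 0.0039 0.0013]
```

Now I push along +x (tool -x), slowly.

Emit:
{"fn": "arm_command", "kwargs": {"deltas": [0,-0.008,0,0,0,0,0,0,-0.008,0,0,0,0,0,0,-0.006,0,0,0,0,0,0,-0.006,0,0,0,0,0,0,-0.006,0,0,0,0,0,0,-0.006,0,0,0,0,0,0,-0.006,0,0,0,0,0,0,-0.006,0,0,0,0,0,0,-0.006,0,0,0,0,0,0,-0.006,0,0,0,0,0]}}

```text
clock: 48.85
tool_pos: [0.5959, -0.0087, 0.081]
tcp_rot: [-0.001, 3.14, -0.0]
force: [-0.8, 1.0, 0.6]
grip_width: 0.0
gripper_force: 0.4
```

Emit:
{"fn": "arm_command", "kwargs": {"deltas": [0,-0.004,0,0,0,0,0,0,-0.004,0,0,0,0,0,0,-0.004,0,0,0,0,0,0,-0.003,0,0,0,0,0,0,-0.002,0,0,0,0,0,0,0,0,0,0,0,0,0,0,0,0,0,0,0,0,0,0,0,0,0,0,0,0,0,0,0,0,0,0,0,0,0,0,0,0]}}

```text
clock: 49.68
tool_pos: [0.6123, -0.0088, 0.0812]
tcp_rot: [-0.001, 3.139, -0.0]
force: [-0.5, -1.1, -0.1]
grip_width: 0.0003
gripper_force: 0.0
```

```bash
python3 - <<'E'
from h import *
st(); ball((.635,-.009,.094))
E
```

```text
t 49.68 tcp [ 0.6123 -0.0088  0.0812] x [-1.    -0.    -0.002] z [ 0.002 -0.    -1.   ] F [-0.47 -1.1  -0.13] w 0.0003 q [-0.06  0.66  0.    1.74 -0.    0.74  1.52]
top [269 158] [260.1 163.5] [ 2 15  4  5 11]
scene [199 200] [206.1 192.6] [ 12   0  13  13 108]
ball [0.6141 0.021  0.1402] [array([ 1.83, -2.28]), array([3.6 , 0.69])]
```

Emit:
{"fn": "arm_command", "kwargs": {"deltas": [0,-0.002,0,0,0,0,0,0,-0.002,0,0,0,0,0,0,-0.001,0,0,0,0,0,0,-0.001,0,0,0,0,0,0,0,0,0,0,0,0,0,0,0,0,0,0,0,0,0,0,0,0,0,0,0,0,0,0,0,0,0,0,0,0,0,0,0,0,0,0,0,0,0,0,0]}}

```text
clock: 50.62
tool_pos: [0.6183, -0.0087, 0.0811]
tcp_rot: [-0.001, 3.139, -0.0]
force: [0.2, 0.1, -1.1]
grip_width: 0.0002
gripper_force: 0.2
```

Emit:
{"fn": "arm_command", "kwargs": {"deltas": [0,-0.001,0,0,0,0,0,0,-0.001,0,0,0,0,0,0,-0.001,0,0,0,0,0,0,0,0,0,0,0,0,0,0,0,0,0,0,0,0,0,0,0,0,0,0,0,0,0,0,0,0,0,0,0,0,0,0,0,0,0,0,0,0,0,0,0,0,0,0,0,0,0,0]}}

```text
clock: 51.45
tool_pos: [0.6214, -0.0087, 0.0812]
tcp_rot: [-0.001, 3.139, -0.0]
force: [-0.3, 0.4, 1.0]
grip_width: -0.0001
gripper_force: 0.2
```

Emit:
{"fn": "arm_command", "kwargs": {"deltas": [0,-0.001,0,0,0,0,0,0,-0.001,0,0,0,0,0,0,-0.001,0,0,0,0,0,0,0,0,0,0,0,0,0,0,0,0,0,0,0,0,0,0,0,0,0,0,0,0,0,0,0,0,0,0,0,0,0,0,0,0,0,0,0,0,0,0,0,0,0,0,0,0,0,0]}}

```text
clock: 52.28
tool_pos: [0.6233, -0.0087, 0.0808]
tcp_rot: [-0.001, 3.142, -0.0]
force: [-5.8, -0.2, 1.0]
grip_width: -0.0003
gripper_force: 2.6
```

Emit:
{"fn": "arm_command", "kwargs": {"deltas": [0,-0.001,0,0,0,0,0,0,-0.001,0,0,0,0,0,0,0,0,0,0,0,0,0,0,0,0,0,0,0,0,0,0,0,0,0,0,0,0,0,0,0,0,0,0,0,0,0,0,0,0,0,0,0,0,0,0,0,0,0,0,0,0,0,0,0,0,0,0,0,0,0]}}

```text
clock: 53.12
tool_pos: [0.6235, -0.0087, 0.0807]
tcp_rot: [0.001, -3.138, 0.0]
force: [-10.3, 0.4, 5.9]
grip_width: -0.0001
gripper_force: 5.2
```

Emit:
{"fn": "arm_command", "kwargs": {"deltas": [0,0.003,0,0,0,0,0,0,0.006,0,0,0,0,0,0,0.01,0,0,0,0,0,0,0.015,0,0,0,0,0,0,0.02,0,0,0,0,0,0,0.02,0,-0.01,0,0,0,0,0.01,0,-0.03,0,0,0,0,0,0,-0.035,0,0,0,0,0,0,-0.035,0,0,0,0,0,0,-0.035,0,0,0]}}

```text
clock: 53.95
tool_pos: [0.5425, -0.0088, 0.2281]
tcp_rot: [-0.001, 3.137, 0.0]
force: [0.3, -0.9, -0.4]
grip_width: 0.0002
gripper_force: 0.0
```

Emit:
{"fn": "arm_command", "kwargs": {"deltas": [0,0.01,0.015,-0.01,0,0,0,0,0.01,0.03,0,0,0,0,0,0.01,0.03,0,0,0,0,0,0.01,0.03,0,0,0,0,0,0.01,0.03,0,0,0,0,0,0,0.02,0,0,0,0,0,0,0,0,0,0,0,0,0,0,0,0,0,0,0,0,0,0,0,0,0,0,0,0,0,0,0,0]}}

```text
clock: 54.78
tool_pos: [0.4925, 0.1448, 0.236]
tcp_rot: [0.002, 3.139, -0.001]
force: [-0.4, 0.1, 0.7]
grip_width: 0.0004
gripper_force: 0.0
```

```bash
python3 - <<'E'
from h import *
st(); ball((.640,-.009,.092)); t=cams.read_camera("top"); s=cams.read_camera("scene")
cv2.imwrite("pics/end.png",np.hstack([cv2.resize(t["img"][120:240,140:380],(400,200)).repeat(1,0),np.zeros((200,400,3),np.uint8)]) if 0 else np.vstack([cv2.resize(t["img"][110:240,140:380],(720,390)),cv2.resize(s["img"][170:240,130:370],(720,210))]))
for b in blocks(t,.04,250): print(*b)
E
```

```text
t 54.78 tcp [0.4925 0.1448 0.236 ] x [-1.     0.002 -0.003] z [ 0.003 -0.    -1.   ] F [-0.43  0.15  0.75] w 0.0004 q [-0.32  0.3  -0.07  1.89  0.03  0.95  1.17]
top [269 157] [268.1 156.7] [ 9 10  5  5 16]
scene [197 201] [196.3 202.6] [ 8 10  8  8 46]
ball [ 0.6442 -0.0061  0.0904] [array([ 0.45, -0.56]), array([0.89, 0.19])]
[175.7 170.4] 439 [609.2 355. ] [70.9 97.7] 4.5
[318.3 178.1] 998 [ 565.4 -194.8] [105.  198.9] -87.2
[125.9 202.7] 1103 [489.4 545.3] [135.4 146.3] 88.4
[499.5 368.7] 703 [-158.9 -823.4] [ 91.3 100.4] -1.8
```

View pics/end.png

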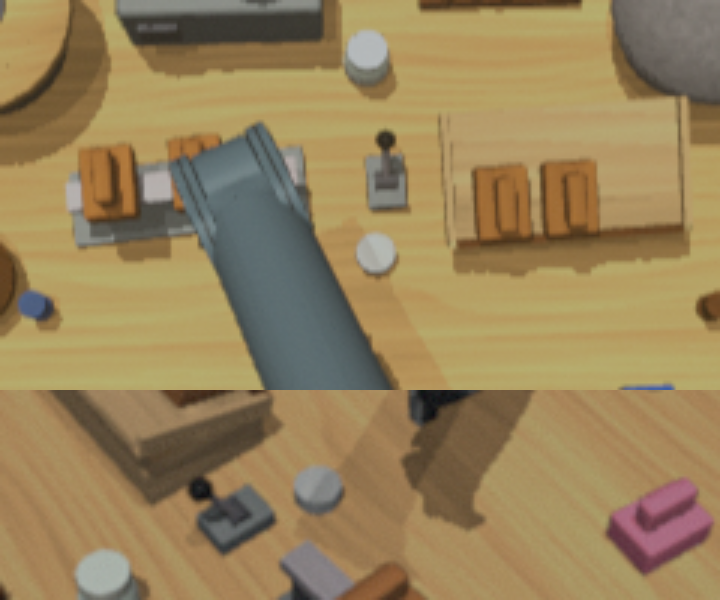

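The lever ball is at x = 0.644, leaning away against its stop. The blocks and the other things are in place, so I hand the job in.

```bash
python3 -c "
from station import ctrl; print(ctrl.job_done())"
```

```text
the job is handed in; nothing more can be done
None
```

I handed the job in at about 55 s: two heavy blocks are square on the rail (centred within about 3 mm), two light ones are flush against the shelf lip, and the start lever is pushed to its stop.

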